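# Clamp a batten in the bench jig with a T-bolt hold-down

## Robot

A 6-joint arm with a two-finger parallel gripper is mounted at the origin on the work surface. World frame = base frame: x ahead of the robot, y to its left, z up, the work surface at z = 0. Lengths are in m, angles in rad, forces in N, time in s.
With the tool pointing down it reaches from about 0.35 to 0.775 m from the base axis. Payload 7.3 kg.
Tool frame: the origin (TCP) lies midway between the tips of the shut fingers; the grasp point (between the pads) lies 19 mm behind it (robot.tcp_to_grasp is the distance from the TCP to the grasp point, in m); x points along the fingers, z is the direction in which the jaws open and shut, and the axes are right-handed (so a half turn about x gives the same grasp; the last joint's range is limited). The gripper opens to 92 mm and grips with 3 to 60 N. Pads are 19 mm wide; open, the fingers measure 130 mm over their backs; the gripper's body (75 mm by 190 mm) begins 47 mm behind the grasp point.
Start: joints at [-1.48, 0.342, 1.524, -0, 1.275, -0.146], TCP at [0.123, -0.51, 0.227] pointing down, gripper open.
Joint ranges: [-2.53, 2.53], [-0.77, 2.02], [0.04, 2.7], [-1, 4.14], [0.28, 2.66], [-3.11, 3.11]. Speed limits (rad/s): [2.57, 2.57, 3.14, 3.14, 3.14, 3.14].

## Interface

Orientations are given as [roll, pitch, yaw] about the fixed x, y, z axes, in that order (R = Rz(yaw) Ry(pitch) Rx(roll)).
In Python, from cell import robot gives the robot as it stands.
- The arm moves only by the tool move_arm, never from a script. Its argument "deltas" is a list of rows, each an object with "dp": the shift along the tool's x, y, z in m, a list of three; "turn": the turn, a rotation vector about the tool's x, y, z in degrees, a list of three. A call has 1 to 10 rows; each row is the pose to reach, as a shift and turn from the pose commanded when the call began, along the tool's axes at that moment; what a row does not reach only later rows make up. A row lasts 1/10 s, in which the tool goes at most 50 mm and 8.59 degrees, less where a joint would pass 70% of its speed; a pose out of reach is approached as far as the arm can. A call with a gripper value outside its range is refused whole. "hand" is the finger opening in m, from 0 to 0.0918, set as the call begins (left out, the last holds). The fingers move at their own pace and stop on an object; "squeeze" is the grip in N (left out, the last holds). Time passes only in rows, so rows that repeat a pose let the fingers close. It gives the time, the measured TCP pose, the force and the opening at its end, in the units of the state.
- robot.observe(): the state, without advancing time (a new reading comes with each control period).
- robot.read_camera(name): name is "side" or "top" or "wrist"; returns (picture, depth): 480x640x3 uint8, red, green, blue; 480x640 float32, m along the optical axis (not along the pixel's ray), 0 where there is no reading.
- robot.camera_info(name): a dict with "fx", "fy", "cx", "cy" (pixels), "k1" (the pictures are not rectified: a ray, as slopes to the right and down, at radius r is drawn at 1 + k1 r^2 times it, then the intrinsics apply), "R" (3x3) and "t" (3): a world point X has camera coordinates R X + t. Camera axes: x right, y down, z forward; pixel columns grow to the right and rows downward; lengths in m; the calibration is good to about 2 mm. A picture is of the moment at which its call begins: read the wrist's pose just before it. camera_info takes no time and is no camera call; for the wrist camera it gives the pose at the moment of the call.
- robot.hand_in(): hands the job in, once; it reports no verdict.
The state is a dict: "time": time; "qpos": joint angles; "qvel": joint speeds; "joint_efforts": joint torques, N m; "tool_pos": TCP position; "tool_rot": TCP orientation; "contact_force": force on the tool from outside, world axes, zero at the start; "torque": the same for the moment, N m; "opening": finger opening in m.
Only numpy, scipy, OpenCV 4.12 (cv2) and the standard library are available. Lean on these libraries where they do the work, as an engineer would, in place of code of your own. Each camera call takes 0.05 s, during which the arm holds its last target.

## Task

Lay the longer of the two loose battens flat in the jig's seat, down between the corner stops. Then take the T-bolt out of its slanted rest, stand it upright and drop its head through the wide opening of the jig's T-slot until its washer sits on the track, slide it along the slot, bar still lengthwise, to the middle of the batten, and give it a quarter turn so that the head locks and the bar lies across the batten. Let go and leave everything else on the bench where it is.

Things in the scene. Friction and masses are not known exactly. Their poses are not given: they have to be found in the camera images.
- jig: Fixed jig: plywood base 146 x 270 mm, 6 mm thick, carrying an aluminium T-track and, beside it, a batten seat. Origin: on the slot's centre line, at bench level, abreast of the seat's middle. y runs along the slot towards its wide opening, x from slot to seat, z up. Track 48 mm wide, y -85 to 160 mm, top 36 mm above the bench.
- entry (a point): Centre of the slot's wide opening, on the track's top (jig x 0, y 115, z 36 mm); axes as the jig's. Opening: 26 mm wide, y 90 to 142 mm, then a 10 mm lead-in to the slot, 13 mm wide, y 80 to -73 mm. Lips 8 mm thick; cavity below 40 mm wide, 14 mm high. The bolt is dropped in here with its bar along the slot (5 mm play each side).
- seat (a point): Centre of the batten seat, on the base's upper face (jig x 66, y 0, z 6 mm); axes as the jig's. The batten lies along y. Wooden corner stops, 14 mm high, leave a space 42 mm (x) by 168 mm (y); the long sides have none within 50 mm of the middle, so fingers fit there. The track's side wall is 42 mm from the seat's centre.
- batten_mid (a point): Centre (half-way up) of the longer loose pine batten, 160 x 36 x 35 mm: x along its length, y across the 36 mm, z up. Lies flat on the bench.
- offcut_mid (a point): Centre of the shorter pine batten, 105 x 36 x 35 mm, of the same wood; not wanted, leave it. It and the longer one may lie in either place.
- rack: The bolt's slanted rest, fixed: a wooden block on legs, about 100 x 110 mm and 95 mm high. Origin at bench level under its centre. Its upper face, on which the washer rests, slopes 35 degrees: its normal leans from vertical towards the rest's -x. A hole along that normal, 22 x 42 mm (the 42 level along y), 22 mm deep, takes the bolt's head.
- bolt_grip (a point): Centre of the grip of the loose T-bolt (0.16 kg). z points along the bolt's axis from head to grip, x along grip, bar and head, y across them; half a turn about z looks the same. Grip: black, 44 (x) x 14 (y) mm, from 20 mm below to 13 mm above this point. At the start the bolt leans 35 degrees in its rest; draw it out along its axis. Washer on track: this point is 76 mm above the bench.
- bolt_washer (a point): Centre of the underside of the bolt's washer (34 mm wide, 4 mm thick), 40 mm from the grip's centre; axes as there. Above it: steel bar 140 (x) x 14 (y) mm from z 8 to 20 mm, then the grip. Below: shank 9 mm thick, then the head, 34 (x) x 16 (y) mm, from z -11 to -19 mm. With washer on track the bar passes 3 mm above the seated batten.
- tape: A bystander: paper tape roll, 90 mm wide, lying flat. Origin at the centre of its underside.
- jar: A bystander: glass jar, 68 mm wide, 100 mm high. Origin at the centre of its underside.
- tin: A bystander: steel tin, 84 mm wide, 110 mm high. Origin at the centre of its underside.
- driver: A bystander: a screwdriver lying on the bench.
- hammer: A bystander: a hammer lying on the bench.
- brush: A bystander: a brush lying on the bench.

How it is judged:
On the way, in this order (a step that is already met when the one before it is completed fails the run):
1. the longer batten lies in the seat (x of batten_mid in the frame of seat between -0.007 and 0.007 m and y of batten_mid in the frame of seat between -0.009 and 0.009 m and z of batten_mid in the frame of seat below 0.0205 m and angle between the x axis of batten_mid and the y axis of jig, either way round below 0.15 rad and angle between the z axis of batten_mid and the z axis of jig, either way round below 0.1 rad), for 0.2 s.
2. the bolt, upright, is dropped in at the wide opening, bar along the slot, washer on the track (x of bolt_grip in the frame of jig between -0.008 and 0.008 m and z of bolt_grip in the frame of jig between 0.07 and 0.0795 m and angle between bolt_grip's own z axis and vertical below 0.12 rad and y of bolt_grip in the frame of jig between 0.09 and 0.142 m and angle between the x axis of bolt_grip and the y axis of jig, either way round below 0.4 rad), for 0.1 s.
3. the bolt is slid along the slot to the middle of the batten, bar still lengthwise (x of bolt_grip in the frame of jig between -0.008 and 0.008 m and z of bolt_grip in the frame of jig between 0.07 and 0.0795 m and angle between bolt_grip's own z axis and vertical below 0.12 rad and x of bolt_grip in the frame of batten_mid between -0.02 and 0.02 m and angle between the x axis of bolt_grip and the y axis of jig, either way round below 0.45 rad), for 0.1 s.
At the end, for the whole second after the job is handed in: Longer batten flat in the seat (centre within 7 mm across, 9 mm along, 3 mm up). Bolt upright within 7 degrees, washer on the track (grip centre 70 to 79.5 mm up, within 8 mm of the slot line), within 20 mm of the batten's middle, bar at least 69 degrees from the slot. Both at rest, let go (all of step 1 and x of bolt_grip in the frame of jig between -0.008 and 0.008 m and z of bolt_grip in the frame of jig between 0.07 and 0.0795 m and angle between bolt_grip's own z axis and vertical below 0.12 rad and x of bolt_grip in the frame of batten_mid between -0.02 and 0.02 m and angle between the x axis of bolt_grip and the y axis of jig, either way round above 1.2 rad and linear speed of each of bolt, batten below 0.02 m/s); the robot touches nothing.
It fails at once if a bystander is moved more than 30 mm (distance of any of offcut_mid, tape, jar, tin, driver, hammer, brush from where it was at the start of the episode above 0.03 m).
It also fails if it takes over 61 s, if anything falls off the work surface, if the arm or the gripper's body presses on something with over 40 N, if the wrist force passes 120 N, or if a joint passes its speed limit or range.

## Working session

There is one attempt and no reset: what is moved stays moved. The work goes in short steps, Python scripts to look and compute and a tool call to move; the robot and the scene stay as the last step left them, time stands still between calls to the robot, and variables do not carry over. Pictures are saved under pics/ and viewed, and the job is handed in when it is done.

Besides the shell and the picture viewer there is one more tool, called after "Request:" in YAML: its name, and indented under it one key for each argument. move_arm: Moves the arm, as the interface text tells. Its arguments: {"type":"object","properties":{"deltas":{"type":"array"},"hand":{"type":"number"},"squeeze":{"type":"number"}},"required":["deltas"]}

```bash
ls; mkdir -p pics
python3 - <<'E'
from cell import robot
import cv2
print(robot.observe())
for n in ["side","top","wrist"]:
    i=robot.camera_info(n); print(n,i)
    p,d=robot.read_camera(n)
    cv2.imwrite(f"pics/{n}0.png",p[:,:,::-1])
    import numpy as np; np.savez(f"{n}0.npz",p=p,d=d,**{k:np.array(v) for k,v in i.items()})
E
```

```text
pics
{'time': 0.0, 'qpos': array([-1.48000301e+00,  3.42723332e-01,  1.52503099e+00, -4.26691737e-05,
        1.27538861e+00, -1.45998967e-01]), 'qvel': array([ 8.92266555e-04, -3.69999937e-05, -2.54688895e-03, -1.72396600e-03,
        6.83848493e-04, -8.91840706e-04]), 'joint_efforts': array([-1.73202381e-03, -4.31250286e+01, -2.44215381e+01,  7.15850922e-02,
        5.58888889e-02, -1.26355239e-04]), 'tool_pos': array([ 0.12312903, -0.50993229,  0.22603977]), 'tool_rot': array([3.02190663, 1.56924552, 1.68791503]), 'contact_force': array([-0.03236865, -1.18613007,  0.07067897]), 'torque': array([-0.00517436,  0.01400113,  0.0156404 ]), 'opening': 0.0917881656869573}
side {'fx': 582.4149036717425, 'fy': 582.4149036717425, 'cx': 321.06026876177555, 'cy': 237.25718333658472, 'k1': -0.18867627451099017, 'R': array([[-0.99473959, -0.10140595,  0.0144909 ],
       [-0.08417408,  0.72856222, -0.67978807],
       [ 0.05837704, -0.67743186, -0.73326544]]), 't': array([0.53041194, 0.16202161, 1.50098046])}
top {'fx': 450.2293042518982, 'fy': 450.2293042518982, 'cx': 315.5428848700331, 'cy': 239.75378566204498, 'k1': -0.06420628255370764, 'R': array([[ 0.00200595, -0.99999745, -0.00103374],
       [-0.9919024 , -0.00185844, -0.12698888],
       [ 0.12698663,  0.0012801 , -0.9919036 ]]), 't': array([-0.09098189,  0.55376284,  1.35225411])}
wrist {'fx': 378.65651768159455, 'fy': 378.65651768159455, 'cx': 318.8988628333708, 'cy': 232.82187593666487, 'k1': -0.04699423062782732, 'R': array([[ 0.23442566, -0.97213294, -0.0014673 ],
       [-0.92952292, -0.2245919 ,  0.29248183],
       [-0.28466077, -0.06720136, -0.95626995]]), 't': array([-0.52478616, -0.03774636,  0.39159822])}
```

View pics/top0.png

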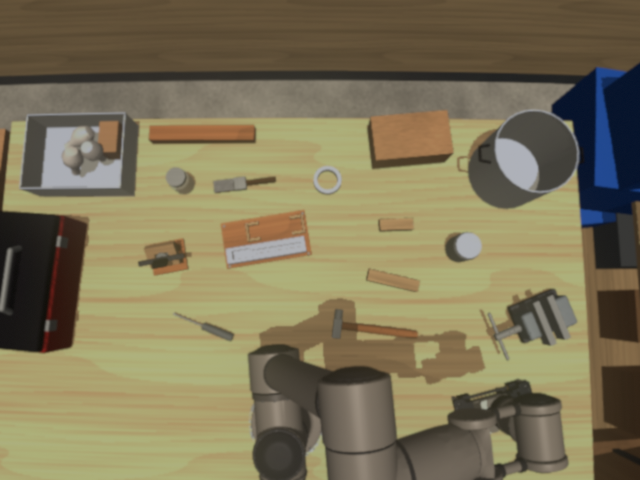

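View pics/side0.png

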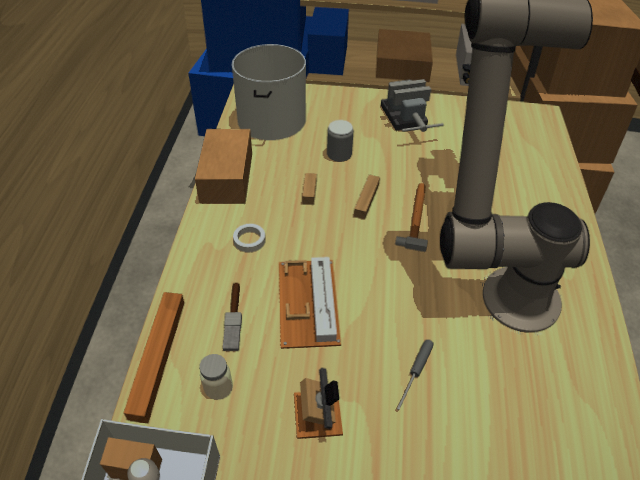

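View pics/wrist0.png

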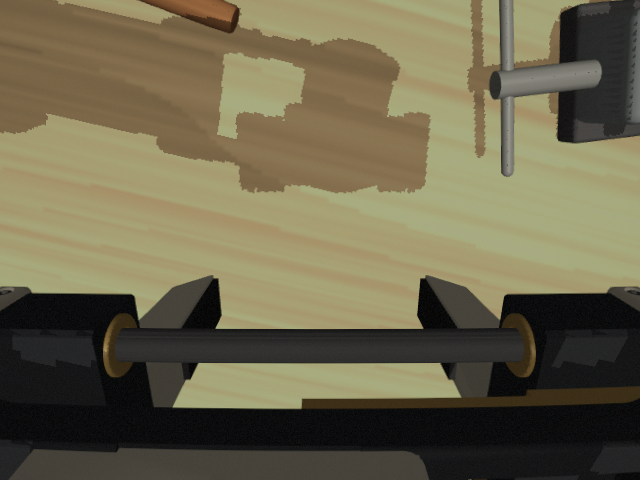

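```bash
cat > h.py <<'E'
import numpy as np,cv2
def load(f): return dict(np.load(f))
def pix2w(c,u,v,z=None,d=None):
    u=np.asarray(u,float);v=np.asarray(v,float)
    K=np.array([[c['fx'],0,c['cx']],[0,c['fy'],c['cy']],[0,0,1]],float)
    pts=np.stack([u,v],-1).reshape(-1,1,2)
    n=cv2.undistortPoints(pts,K,np.array([float(c['k1']),0,0,0])).reshape(-1,2)
    r=np.c_[n,np.ones(len(n))]
    R=c['R'];t=c['t'];o=-R.T@t
    w=r@R
    if d is not None: return o+w*np.asarray(d).reshape(-1,1)
    s=(z-o[2])/w[:,2]
    return o+w*s[:,None]
def w2pix(c,X):
    K=np.array([[c['fx'],0,c['cx']],[0,c['fy'],c['cy']],[0,0,1]],float)
    rv=cv2.Rodrigues(c['R'])[0]
    return cv2.projectPoints(np.asarray(X,float).reshape(-1,1,3),rv,c['t'],K,np.array([float(c['k1']),0,0,0]))[0].reshape(-1,2)
def crop(c,x0,y0,x1,y1,s,name):
    p=np.ascontiguousarray(c['p'][y0:y1,x0:x1,::-1]); cv2.imwrite(name,cv2.resize(p,None,fx=s,fy=s,interpolation=cv2.INTER_CUBIC))
def snap(robot,n,f):
    i=robot.camera_info(n); p,d=robot.read_camera(n)
    np.savez(f,p=p,d=d,**{k:np.array(v) for k,v in i.items()}); return load(f)
E
python3 - <<'E'
from h import *
t=load('top0.npz');crop(t,130,190,320,290,4,'pics/a.png');crop(t,350,200,450,300,6,'pics/b.png')
s=load('side0.npz');crop(s,265,240,365,450,2.8,'pics/c.png')
c=t
for u,v in [(393,280),(396,224),(267,240),(165,257),(468,246)]:
    d=c['d'][v,u];print(u,v,pix2w(c,[u],[v],d=[d]))
pts=np.array([[u,v] for v in range(200,290) for u in range(130,460)])
E
```

```text
393 280 [[ 0.4305428  -0.32697118  0.03358788]]
396 224 [[ 0.60384367 -0.33955682  0.03419061]]
267 240 [[0.55678275 0.06317299 0.00468577]]
165 257 [[0.49450459 0.35670214 0.08989754]]
468 246 [[ 0.52654269 -0.53612359  0.11185363]]
```

View pics/a.png

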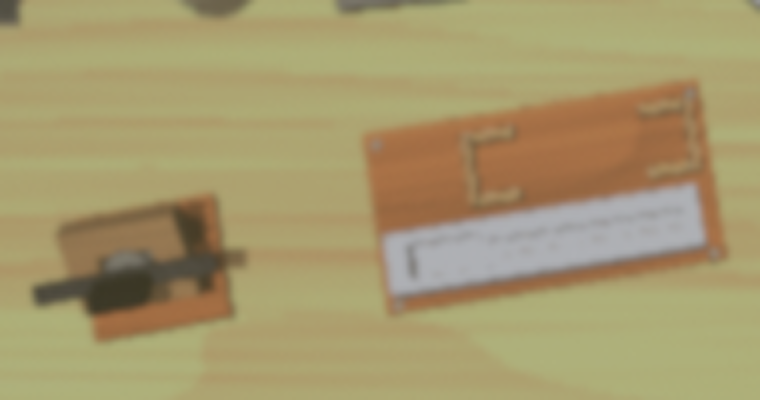

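View pics/b.png

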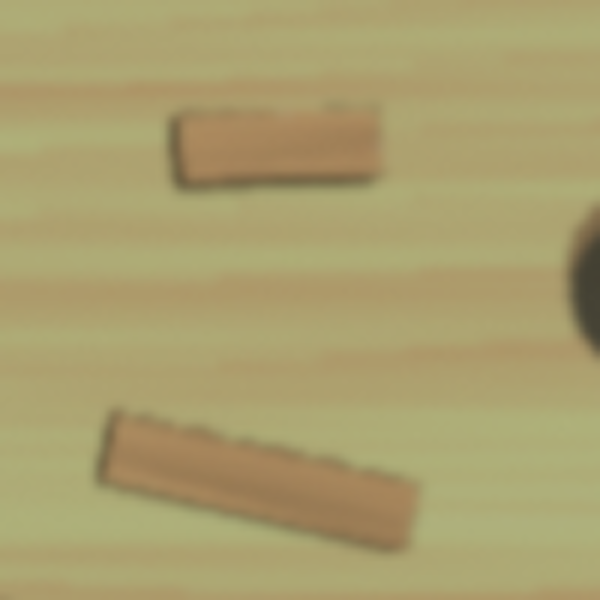

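View pics/c.png

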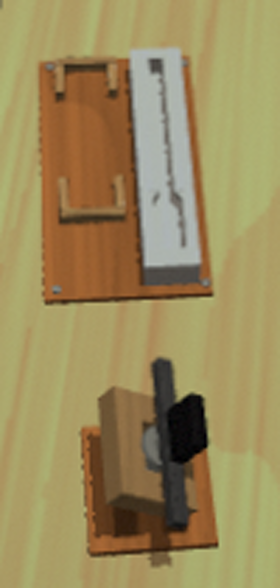

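```bash
cat >> h.py <<'E'
def cloud(c):
    v,u=np.mgrid[0:480,0:640]; d=c['d']; X=pix2w(c,u.ravel(),v.ravel(),d=d.ravel())
    X[d.ravel()<=0]=np.nan
    return X.reshape(480,640,3)
E
python3 - <<'E'
from h import *
for n in ['top0','side0']:
    c=load(n+'.npz');X=cloud(c);P=X.reshape(-1,3)
    print(n)
    for nm,(x0,x1,y0,y1,z0,z1) in dict(track=(.4,.62,-.12,.2,.028,.045),longb=(.36,.5,-.45,-.2,.025,.045),off=(.54,.66,-.45,-.25,.025,.045),bench=(.3,.4,0,.2,-.02,.02),base=(.45,.68,-.12,.2,.002,.012)).items():
        m=(P[:,0]>x0)&(P[:,0]<x1)&(P[:,1]>y0)&(P[:,1]<y1)&(P[:,2]>z0)&(P[:,2]<z1)
        Q=P[m]
        r=cv2.minAreaRect((Q[:,:2]*1000).astype(np.float32))
        print(nm,m.sum(),np.round(r[0],1),np.round(r[1],1),round(r[2],2),'z',np.median(Q[:,2]),Q[:,2].std())
E
```

```text
top0
track 911 [526.   65.1] [ 60.  246.1] 11.41 z 0.03622465474524228 0.0029782350210661498
longb 628 [ 430.8 -328.1] [162.1  36.4] 76.81 z 0.035348551966149944 0.003022889354764124
off 401 [ 605.9 -340.7] [ 36.7 105.6] 1.73 z 0.035175301565631534 0.003126438915839917
bench 2085 [350.3 100.4] [ 99.3 198.9] 0.24 z 0.00038231508038188977 0.0030399454168078977
base 3185 [564.9  40.1] [319.6 229.6] 89.96 z 0.005400311063811447 0.0025359687281617995
side0
track 1090 [521.6  65.5] [ 48.3 248.1] 9.43 z 0.03496095762378071 0.0027067609983571672
longb 471 [ 430.4 -325.3] [168.6  38.1] 76.81 z 0.03371243578014371 0.0029572860249565207
off 312 [ 603.  -337.5] [ 36.6 112.4] 1.92 z 0.033979798054760035 0.0031929164682470926
bench 2587 [350.  100.1] [100.  199.6] 0.0 z -0.0005143761374759581 0.002552315219540328
base 3349 [565.2  40.3] [319.6 229.6] 89.74 z 0.005320885911477724 0.0024802479495036884
```

```bash
cat >> h.py <<'E'
from scipy.spatial.transform import Rotation as Ro
def toolR(o): return Ro.from_euler('xyz',o['tool_rot']).as_matrix()
def down(yawz):  # tool x down, tool z (jaw) at world angle yawz deg
    a=np.radians(yawz); z=np.array([np.cos(a),np.sin(a),0]); x=np.array([0,0,-1.]); y=np.cross(z,x); return np.c_[x,y,z]
def plan(o,pos,R):
    R0=toolR(o); dp=R0.T@(np.asarray(pos)-o['tool_pos']); tv=Ro.from_matrix(R0.T@R).as_rotvec(degrees=True)
    print('dp',np.round(dp,4),'turn',np.round(tv,2),'rows',max(np.linalg.norm(dp)/.05,np.linalg.norm(tv)/8.59)); return dp,tv
def plang(o,g,R):  # grasp point target
    return plan(o,np.asarray(g)+R[:,0]*0.019,R)
E
python3 - <<'E'
from cell import robot
from h import *
print(robot.tcp_to_grasp)
o=robot.observe();R=toolR(o);print(R.round(3))
i=robot.camera_info('wrist');cp=-i['R'].T@i['t'];print('cam in tool',R.T@(cp-o['tool_pos']),'axes',(R.T@i['R'].T).round(3))
print('jaw ang',np.degrees(np.arctan2(R[1,2],R[0,2])))
plan(o,[.52,.06,.24],down(10+0))
plan(o,[.52,.06,.24],down(-170))
E
```

```text
0.0188
[[-0.     0.972  0.235]
 [ 0.001  0.235 -0.972]
 [-1.     0.    -0.001]]
cam in tool [-0.15860939  0.07831451  0.00049804] axes [[ 0.    -0.293  0.956]
 [-0.    -0.956 -0.293]
 [ 1.    -0.    -0.   ]]
jaw ang -76.43327913088201
dp [-0.0132  0.5195 -0.4611] turn [-8.643e+01 -4.000e-02 -6.000e-02] rows 13.894613514282579
dp [-0.0132  0.5195 -0.4611] turn [ 9.357e+01 -6.000e-02  4.000e-02] rows 13.894613514282579
```

Run:
```python
from cell import robot
from h import *
plan(robot.observe(),[.52,.03,.33],down(10))
```

```text
dp [-0.1032  0.5125 -0.432 ] turn [-8.643e+01 -4.000e-02 -6.000e-02] rows 13.56360813479487
```

Request:
move_arm:
  deltas:
    - {"dp": [-0.103, 0.5125, -0.432], "turn": [-86.43, 0, 0]}
    - {"dp": [-0.103, 0.5125, -0.432], "turn": [-86.43, 0, 0]}
    - {"dp": [-0.103, 0.5125, -0.432], "turn": [-86.43, 0, 0]}
    - {"dp": [-0.103, 0.5125, -0.432], "turn": [-86.43, 0, 0]}
    - {"dp": [-0.103, 0.5125, -0.432], "turn": [-86.43, 0, 0]}
    - {"dp": [-0.103, 0.5125, -0.432], "turn": [-86.43, 0, 0]}
    - {"dp": [-0.103, 0.5125, -0.432], "turn": [-86.43, 0, 0]}
    - {"dp": [-0.103, 0.5125, -0.432], "turn": [-86.43, 0, 0]}
    - {"dp": [-0.103, 0.5125, -0.432], "turn": [-86.43, 0, 0]}
    - {"dp": [-0.103, 0.5125, -0.432], "turn": [-86.43, 0, 0]}

```text
time: 1.15
tool_pos: [0.4165, -0.1101, 0.303]
tool_rot: [-1.21, 1.57, -1.038]
contact_force: [0.5, -1.3, -0.5]
opening: 0.092
```

Run:
```python
from cell import robot
from h import *
o=robot.observe();print(o['time'],o['qpos'].round(3),o['tool_pos'],abs(o['qvel']).max())
plan(o,[.52,.03,.33],down(10))
```

```text
1.15 [-0.437  0.111  1.616 -0.     1.415 -0.609] [ 0.4164894  -0.11012085  0.30300106] 1.172836388454124
dp [-0.027   0.1203  0.126 ] turn [-0.13  0.01  0.02] rows 3.525747565889464
```

Request:
move_arm:
  deltas:
    - {"dp": [-0.027, 0.12, 0.126], "turn": [0, 0, 0]}
    - {"dp": [-0.027, 0.12, 0.126], "turn": [0, 0, 0]}
    - {"dp": [-0.027, 0.12, 0.126], "turn": [0, 0, 0]}
    - {"dp": [-0.027, 0.12, 0.126], "turn": [0, 0, 0]}
    - {"dp": [-0.027, 0.12, 0.126], "turn": [0, 0, 0]}
    - {"dp": [-0.027, 0.12, 0.126], "turn": [0, 0, 0]}

```text
time: 1.75
tool_pos: [0.5199, 0.0272, 0.329]
tool_rot: [-3.013, 1.569, -2.846]
contact_force: [-0.1, -0.2, -0.1]
opening: 0.0918
```

Run:
```python
from cell import robot
from h import *
o=robot.observe();print(o['time'],o['qpos'].round(3),o['tool_pos'],abs(o['qvel']).max())
c=snap(robot,'wrist','w1.npz');cv2.imwrite('pics/w1.png',c['p'][:,:,::-1])
o=robot.observe();print(o['time'],o['tool_pos'])
```

```text
1.75 [-9.500e-02  2.770e-01  1.337e+00 -1.000e-03  1.529e+00 -2.620e-01] [0.51993422 0.02722379 0.32898445] 0.032477317695141734
1.8 [0.51963676 0.02658855 0.32912335]
```

View pics/w1.png

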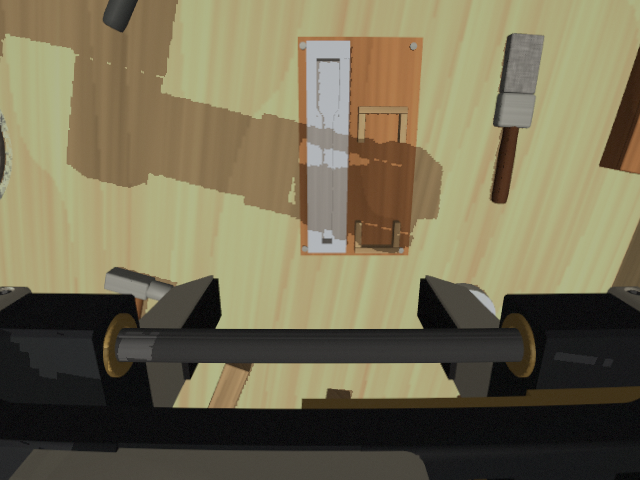

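Run:
```python
from h import *
c=load('w1.npz');crop(c,290,30,430,140,5.5,'pics/w1a.png');crop(c,290,150,430,260,5.5,'pics/w1b.png')
```

```text
(no output)
```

View pics/w1a.png

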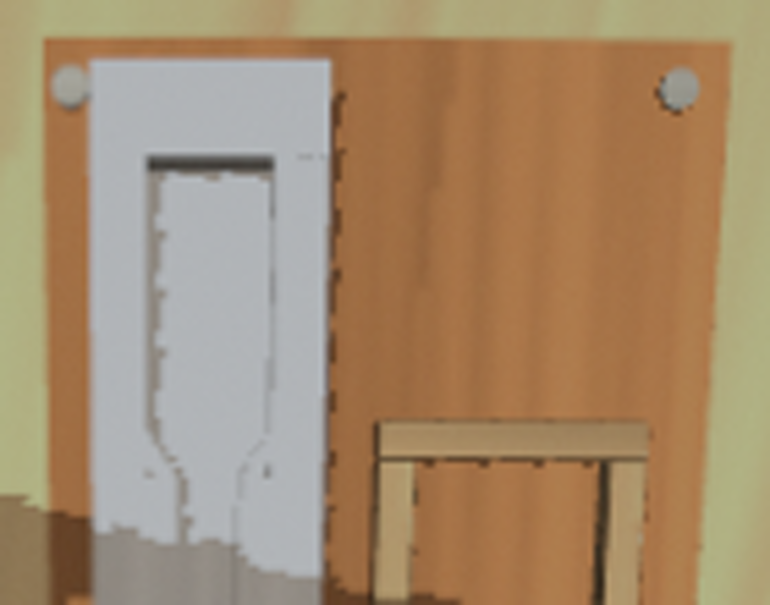

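View pics/w1b.png

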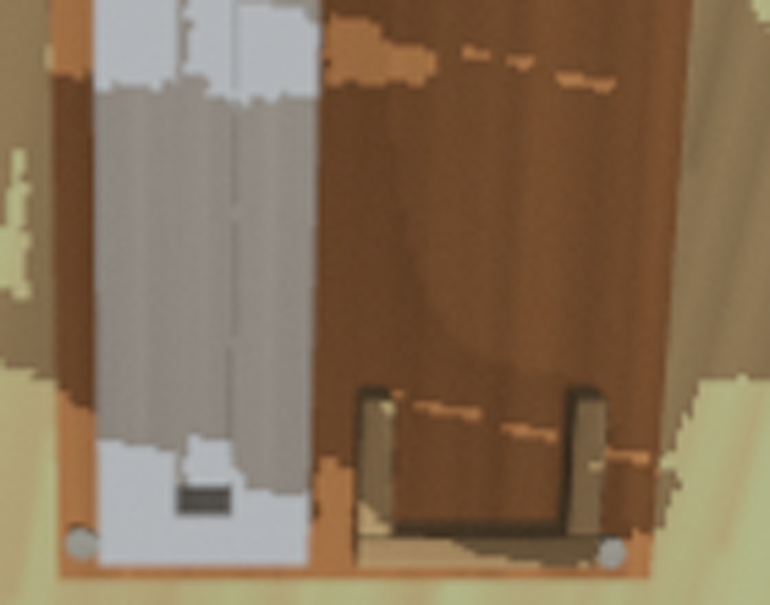

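Run:
```python
from h import *
from scipy.optimize import least_squares
c=load('w1.npz')
A=[(-24,160,36,89,59),(24,160,36,332,59),(-13,142,36,147,157),(13,142,36,274,156),(45,84,20,413,461),(87,84,20,605,461)]
B=[(-24,-85,36,98,565),(24,-85,36,308,563),(-6.5,-73,36,178,515),(6.5,-73,36,231,515),(45,-84,20,392,525),(87,-84,20,566,525)]
P=[];U=[]
for L,oy in((A,30),(B,150)):
    for x,y,z,u,v in L: P.append((x,y,z));U.append(((u+.5)/5.5-.5+290,(v+.5)/5.5-.5+oy))
P=np.array(P)/1000;U=np.array(U)
def f(q,pr=False):
    a=q[2];W=P@np.array([[np.cos(a),np.sin(a),0],[-np.sin(a),np.cos(a),0],[0,0,1]])+[q[0],q[1],0]
    return (w2pix(c,W)-U).ravel()
r=least_squares(f,[.52,.06,.17]);print(r.x,np.degrees(r.x[2]));print(r.fun.reshape(-1,2).round(2))
a=r.x[2];R=np.array([[np.cos(a),-np.sin(a)],[np.sin(a),np.cos(a)]])
for n,p in dict(seat=(.066,0),entry=(0,.115),trackmid=(0,.0375)).items(): print(n,R@p+r.x[:2])
```

```text
[0.52790947 0.0289017  0.16817859] 9.635923586472543
[[-0.19 -0.08]
 [-0.38 -0.09]
 [-0.6  -0.28]
 [-0.11 -0.11]
 [ 0.37 -0.79]
 [ 0.86 -0.65]
 [ 0.23 -0.43]
 [-0.06 -0.09]
 [-0.49 -0.33]
 [ 0.21 -0.33]
 [-0.06  1.92]
 [ 0.36  1.89]]
seat [0.5929783  0.03994923]
entry [0.50865998 0.1422792 ]
trackmid [0.52163247 0.06587262]
```

Run:
```python
from cell import robot
from h import *
o=robot.observe()
plan(o,[.4306,-.327,.22],down(-13.2))
```

```text
dp [ 0.1094 -0.334  -0.1461] turn [22.71 -0.08  0.03] rows 7.612103748464843
```

Request:
move_arm:
  deltas:
    - {"dp": [0.109, -0.334, -0.146], "turn": [22.7, 0, 0]}
    - {"dp": [0.109, -0.334, -0.146], "turn": [22.7, 0, 0]}
    - {"dp": [0.109, -0.334, -0.146], "turn": [22.7, 0, 0]}
    - {"dp": [0.109, -0.334, -0.146], "turn": [22.7, 0, 0]}
    - {"dp": [0.109, -0.334, -0.146], "turn": [22.7, 0, 0]}
    - {"dp": [0.109, -0.334, -0.146], "turn": [22.7, 0, 0]}
    - {"dp": [0.109, -0.334, -0.146], "turn": [22.7, 0, 0]}
    - {"dp": [0.109, -0.334, -0.146], "turn": [22.7, 0, 0]}
    - {"dp": [0.109, -0.334, -0.146], "turn": [22.7, 0, 0]}
    - {"dp": [0.109, -0.334, -0.146], "turn": [22.7, 0, 0]}

```text
time: 2.8
tool_pos: [0.43, -0.3271, 0.2205]
tool_rot: [2.408, 1.57, 2.174]
contact_force: [0.7, -0.1, -0.2]
opening: 0.092
```

Run:
```python
from cell import robot
from h import *
o=robot.observe();print(o['time'],o['qpos'].round(3),o['tool_pos'],abs(o['qvel']).max())
c=snap(robot,'wrist','w2.npz');cv2.imwrite('pics/w2.png',c['p'][:,:,::-1])
P=cloud(c).reshape(-1,3)
m=(P[:,0]>.36)&(P[:,0]<.5)&(P[:,1]>-.45)&(P[:,1]<-.2)&(P[:,2]>.03)&(P[:,2]<.045)
Q=P[m];print(m.sum(),cv2.minAreaRect((Q[:,:2]*1000).astype(np.float32)),np.median(Q[:,2]))
```

```text
2.8 [-0.792  0.375  1.491  0.     1.276 -0.559] [ 0.42996967 -0.32713745  0.2205381 ] 0.04328977675197333
6468 ((428.77276611328125, -325.59393310546875), (158.979736328125, 36.033809661865234), 76.84475708007812) 0.03550034365402113
```

View pics/w2.png

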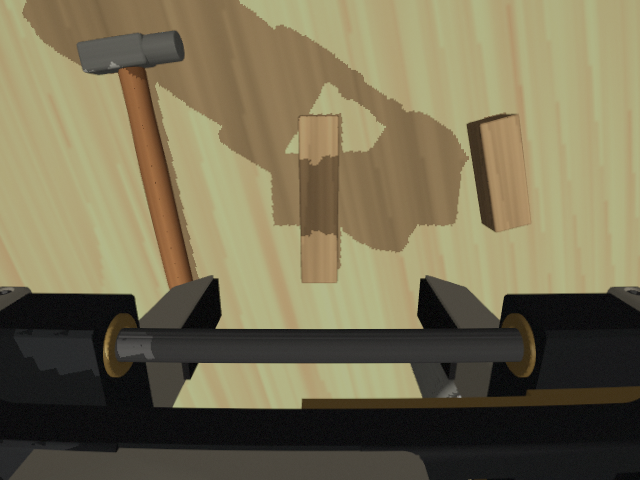

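Run:
```python
from cell import robot
from h import *
o=robot.observe()
plan(o,[.4288,-.3256,.010],down(-13.16))
```

```text
dp [ 0.211   0.0003 -0.002 ] turn [-0.12  0.   -0.02] rows 4.2193115501035
```

Request:
move_arm:
  deltas:
    - {"dp": [0.05, 0.0003, -0.002], "turn": [0, 0, 0]}
    - {"dp": [0.1, 0.0003, -0.002], "turn": [0, 0, 0]}
    - {"dp": [0.15, 0.0003, -0.002], "turn": [0, 0, 0]}
    - {"dp": [0.19, 0.0003, -0.002], "turn": [0, 0, 0]}
    - {"dp": [0.21, 0.0003, -0.002], "turn": [0, 0, 0]}
    - {"dp": [0.21, 0.0003, -0.002], "turn": [0, 0, 0]}

```text
time: 3.45
tool_pos: [0.4286, -0.3233, 0.0087]
tool_rot: [2.57, 1.566, 2.341]
contact_force: [-0.6, 0.8, 0.8]
opening: 0.0919
```

Request:
move_arm:
  deltas:
    - {"dp": [0, 0, 0], "turn": [0, 0, 0]}
    - {"dp": [0, 0, 0], "turn": [0, 0, 0]}
    - {"dp": [0, 0, 0], "turn": [0, 0, 0]}
    - {"dp": [0, 0, 0], "turn": [0, 0, 0]}
    - {"dp": [0, 0, 0], "turn": [0, 0, 0]}
  hand: 0.03
  squeeze: 30

```text
time: 3.95
tool_pos: [0.4298, -0.326, 0.0114]
tool_rot: [-0.603, 1.569, -0.833]
contact_force: [-0.1, 0.3, -0.8]
opening: 0.0563
```

Run:
```python
from cell import robot
from h import *
o=robot.observe();print(o['time'],o['tool_pos'],o['opening'],o['contact_force'])
plan(o,[.45,-.30,.15],down(-13.16))
```

```text
3.95 [ 0.42980378 -0.3260204   0.0113852 ] 0.05634005027503158 [-0.05529449  0.2740656  -0.79242204]
dp [-0.1386  0.0298  0.0139] turn [-0.03  0.06  0.04] rows 2.8494919926809663
```

Request:
move_arm:
  deltas:
    - {"dp": [0, 0, 0], "turn": [0, 0, 0]}
    - {"dp": [0, 0, 0], "turn": [0, 0, 0]}
    - {"dp": [0, 0, 0], "turn": [0, 0, 0]}
    - {"dp": [0, 0, 0], "turn": [0, 0, 0]}

```text
time: 4.35
tool_pos: [0.4296, -0.3258, 0.0107]
tool_rot: [-1.378, 1.571, -1.608]
contact_force: [-0.1, 0.4, 1.0]
opening: 0.0355
```

Run:
```python
from cell import robot
from h import *
from scipy.optimize import least_squares
o=robot.observe();print(o['time'],o['tool_pos'],o['opening'],o['contact_force'])
plan(o,[.5935,.040,.14],down(9.7))
```

```text
4.35 [ 0.42955303 -0.32576429  0.01069361] 0.03547772875809522 [-0.1017683   0.38570901  1.04391521]
dp [-0.1293  0.3935  0.0762] turn [-2.289e+01 -0.000e+00  1.000e-02] rows 8.423354806392686
```

Request:
move_arm:
  deltas:
    - {"dp": [-0.04, 0, 0], "turn": [0, 0, 0]}
    - {"dp": [-0.08, 0, 0], "turn": [0, 0, 0]}
    - {"dp": [-0.129, 0.3935, 0.076], "turn": [-22.9, 0, 0]}
    - {"dp": [-0.129, 0.3935, 0.076], "turn": [-22.9, 0, 0]}
    - {"dp": [-0.129, 0.3935, 0.076], "turn": [-22.9, 0, 0]}
    - {"dp": [-0.129, 0.3935, 0.076], "turn": [-22.9, 0, 0]}
    - {"dp": [-0.129, 0.3935, 0.076], "turn": [-22.9, 0, 0]}
    - {"dp": [-0.129, 0.3935, 0.076], "turn": [-22.9, 0, 0]}
    - {"dp": [-0.129, 0.3935, 0.076], "turn": [-22.9, 0, 0]}
    - {"dp": [-0.129, 0.3935, 0.076], "turn": [-22.9, 0, 0]}

```text
time: 5.35
tool_pos: [0.592, 0.0387, 0.1391]
tool_rot: [3.132, 1.57, -2.981]
contact_force: [0.9, -0.6, -1.0]
opening: 0.0356
```

Run:
```python
from cell import robot
from h import *
from scipy.optimize import least_squares
c=load('w1.npz')
A=[(-24,160,36,89,59),(24,160,36,332,59),(-13,142,36,147,157),(13,142,36,274,156),(45,84,20,413,461),(87,84,20,605,461)]
B=[(-24,-85,36,98,565),(24,-85,36,308,563),(-6.5,-73,36,178,515),(6.5,-73,36,231,515)]
P=[];U=[]
for L,oy in((A,30),(B,150)):
    for x,y,z,u,v in L: P.append((x,y,z));U.append(((u+.5)/5.5-.5+290,(v+.5)/5.5-.5+oy))
P=np.array(P)/1000;U=np.array(U)
def f(q,pr=False):
    a=q[2];W=P@np.array([[np.cos(a),np.sin(a),0],[-np.sin(a),np.cos(a),0],[0,0,1]])+[q[0],q[1],0]
    return (w2pix(c,W)-U).ravel()
r=least_squares(f,[.52,.06,.17]);print(r.x,np.degrees(r.x[2]));print(r.fun.reshape(-1,2).round(2))
a=r.x[2];R=np.array([[np.cos(a),-np.sin(a)],[np.sin(a),np.cos(a)]])
np.savez('jig.npz',q=r.x)
for n,p in dict(seat=(.066,0),entry=(0,.115),trackmid=(0,.0375)).items(): print(n,R@p+r.x[:2])
o=robot.observe();print(o['time'],o['tool_pos'],o['opening'],o['contact_force'])
plan(o,list(R@(.066,0)+r.x[:2])+[.06],down(np.degrees(a)))
```

```text
[0.52792756 0.02855785 0.16687342] 9.561142707485345
[[-0.03  0.23]
 [-0.23  0.28]
 [-0.47  0.03]
 [ 0.02  0.24]
 [ 0.42 -0.44]
 [ 0.9  -0.25]
 [ 0.12 -0.2 ]
 [-0.19  0.19]
 [-0.6  -0.08]
 [ 0.1  -0.07]]
seat [0.59301075 0.03952045]
entry [0.50882606 0.14196037]
trackmid [0.52169881 0.06553693]
5.35 [0.59199064 0.03871921 0.13909968] 0.035608572820100826 [ 0.88437532 -0.57299131 -0.96015467]
dp [0.0791 0.0006 0.0012] turn [ 0.15 -0.05 -0.  ] rows 1.582206384772194
```

Request:
move_arm:
  deltas:
    - {"dp": [0.045, 0.0006, 0.0012], "turn": [0.1, 0, 0]}
    - {"dp": [0.094, 0.0006, 0.0012], "turn": [0.1, 0, 0]}
    - {"dp": [0.094, 0.0006, 0.0012], "turn": [0.1, 0, 0]}
    - {"dp": [0.094, 0.0006, 0.0012], "turn": [0.1, 0, 0]}

```text
time: 5.75
tool_pos: [0.5925, 0.0374, 0.0451]
tool_rot: [2.941, 1.569, 3.109]
contact_force: [0.1, -0.5, -0.2]
opening: 0.0357
```

Run:
```python
from cell import robot
from h import *
o=robot.observe();print(o['time'],o['tool_pos'],o['opening'],o['contact_force'])
c=snap(robot,'wrist','w3.npz');crop(c,160,0,480,300,2,'pics/w3.png')
P=cloud(c).reshape(-1,3)
m=(P[:,0]>.55)&(P[:,0]<.65)&(P[:,1]>-.08)&(P[:,1]<.16)&(P[:,2]>.06)&(P[:,2]<.08)
Q=P[m];print(m.sum(),cv2.minAreaRect((Q[:,:2]*1000).astype(np.float32)),np.median(Q[:,2]))
o=robot.observe()
q=np.load('jig.npz')['q'];a=q[2]
plan(o,[.59301,.03952,.016],down(np.degrees(a)))
```

```text
5.75 [0.59247589 0.03735002 0.04507911] 0.03574267455167073 [ 0.05769938 -0.51530557 -0.23775629]
25333 ((588.1281127929688, 57.72200012207031), (68.95553588867188, 118.38157653808594), 9.227836608886719) 0.06995781135235876
dp [ 0.0308  0.0026 -0.0005] turn [0.02 0.1  0.03] rows 0.6188650347369403
```

View pics/w3.png

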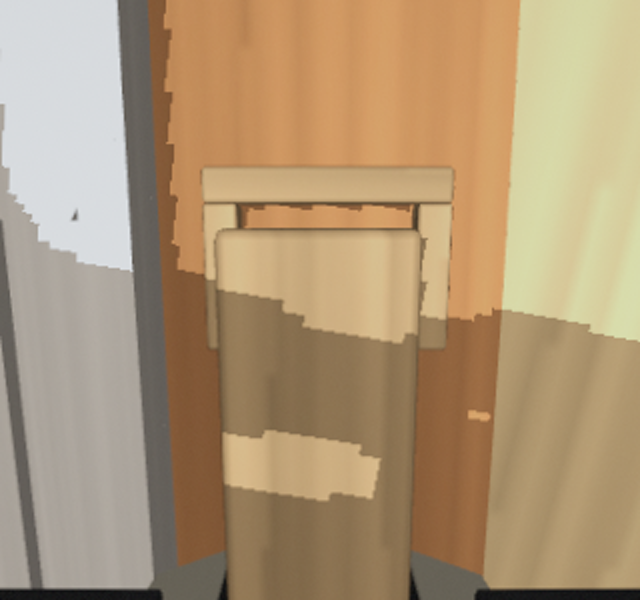

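Run:
```python
from h import *
c=load('w3.npz');q=np.load('jig.npz')['q'];a=q[2];R=np.array([[np.cos(a),-np.sin(a)],[np.sin(a),np.cos(a)]])
f=lambda u:(u+.5)/2-.5
for n,u,v,z in [('b',217,232,.0697),('b',420,230,.0697),('b',227,570,.0697),('b',412,570,.0697),('s',239,205,.02),('s',417,205,.02),('st',205,203,.02),('st',453,203,.02)]:
    w=pix2w(c,[f(u)+160],[f(v)],z=z)[0]; print(n,(R.T@(w[:2]-q[:2])*1000).round(1)-[66,0])
```

```text
b [-19.1  77.3]
b [15.4 77.6]
b [-19.5  14.6]
b [16.3 14.7]
s [-20.3  83.5]
s [20.8 83.5]
st [-28.1  84. ]
st [29.1 84. ]
```

Request:
move_arm:
  deltas:
    - {"dp": [0, 0.0024, 0.0018], "turn": [0, 0, 0]}
    - {"dp": [0.008, 0.0024, 0.0018], "turn": [0, 0, 0]}
    - {"dp": [0.016, 0.0024, 0.0018], "turn": [0, 0, 0]}
    - {"dp": [0.022, 0.0024, 0.0018], "turn": [0, 0, 0]}
    - {"dp": [0.028, 0.0024, 0.0018], "turn": [0, 0, 0]}
    - {"dp": [0.028, 0.0024, 0.0018], "turn": [0, 0, 0]}

```text
time: 6.4
tool_pos: [0.5941, 0.04, 0.0166]
tool_rot: [3.072, 1.57, -3.044]
contact_force: [0.5, 0.7, 0.1]
opening: 0.0361
```

Run:
```python
from cell import robot
from h import *
o=robot.observe();print(o['time'],o['tool_pos'],o['opening'],o['contact_force'])
c=snap(robot,'wrist','w4.npz');crop(c,160,0,480,300,2,'pics/w4.png')
```

```text
6.4 [0.59406546 0.04003799 0.01662497] 0.036052455854161725 [0.50965024 0.73938072 0.11132199]
```

View pics/w4.png

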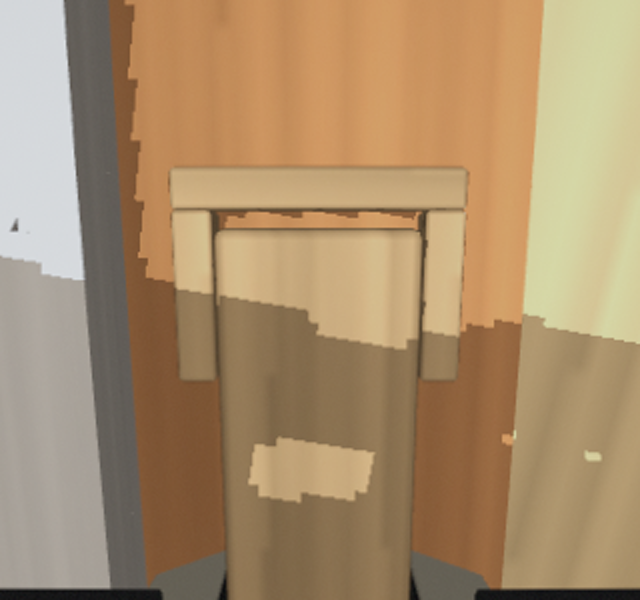

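Request:
move_arm:
  deltas:
    - {"dp": [0.001, 0, 0], "turn": [0, 0, 0]}
    - {"dp": [0.001, 0, 0], "turn": [0, 0, 0]}
    - {"dp": [0.001, 0, 0], "turn": [0, 0, 0]}
    - {"dp": [-0.02, 0, 0], "turn": [0, 0, 0]}
    - {"dp": [-0.05, 0, 0], "turn": [0, 0, 0]}
    - {"dp": [-0.1, 0, 0], "turn": [0, 0, 0]}
    - {"dp": [-0.14, 0, 0], "turn": [0, 0, 0]}
  hand: 0.043

```text
time: 7.15
tool_pos: [0.5944, 0.0401, 0.1595]
tool_rot: [-0.284, 1.57, -0.117]
contact_force: [0.7, -0.8, 1.3]
opening: 0.043
```

Run:
```python
from cell import robot
from h import *
q=np.load('jig.npz')['q'];a=q[2];R=np.array([[np.cos(a),-np.sin(a)],[np.sin(a),np.cos(a)]])
o=robot.observe();print(o['time'],o['tool_pos'],o['opening'],o['contact_force'])
for n in ['top','side']:
    c=snap(robot,n,n+'1.npz');P=cloud(c).reshape(-1,3)
    J=(P[:,:2]-q[:2])@R
    m=(J[:,0]>.04)&(J[:,0]<.095)&(abs(J[:,1])<.1)&(P[:,2]>.033)&(P[:,2]<.05)
    print(m.sum(),cv2.minAreaRect((J[m]*1000).astype(np.float32)),np.median(P[m,2]))
c=load('top0.npz');P=cloud(c).reshape(-1,3)
m=(P[:,0]>.38)&(P[:,0]<.6)&(P[:,1]>.25)&(P[:,1]<.46)&(P[:,2]>.06)
print(P[m].min(0),P[m].max(0))
c=load('side1.npz');crop(c,265,240,365,450,2.8,'pics/s1.png')
```

```text
7.15 [0.59444801 0.04013348 0.15951162] 0.043043170118217636 [ 0.65524139 -0.78730539  1.29389542]
259 ((67.75965118408203, -1.176727294921875), (37.3703498840332, 160.103759765625), 0.1341077834367752) 0.041207441620931595
720 ((66.00177764892578, 1.7730865478515625), (164.38821411132812, 35.98659133911133), 89.97055053710938) 0.039548784718177465
[0.46025338 0.30173637 0.06046471] [0.54770742 0.43985486 0.11787064]
```

View pics/s1.png

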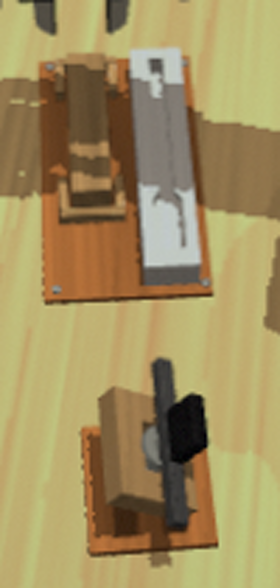

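Run:
```python
from h import *
for n,b in [('top1',(130,235,200,280)),('side1',(290,355,355,445))]:
    c=load(n+'.npz');X=cloud(c);p=c['p'].astype(int)
    x0,y0,x1,y1=b
    sub=X[y0:y1,x0:x1].reshape(-1,3);col=p[y0:y1,x0:x1].reshape(-1,3)
    m=(col.max(1)<75)&(sub[:,2]>.06)&(sub[:,0]<.56)
    Q=sub[m]; print(n,m.sum(),Q.mean(0))
    for k in range(0,len(Q),max(1,len(Q)//40)): pass
    U,S,V=np.linalg.svd(Q-Q.mean(0)); print(V.round(3),S/np.sqrt(len(Q)))
    yaw=np.degrees(np.arctan2(-V[0,0]*np.sign(V[0,1]),abs(V[0,1])));print('yaw',yaw, 'ext',((Q-Q.mean(0))@V[0]).min(),((Q-Q.mean(0))@V[0]).max())
    a=np.radians(yaw); ex=np.array([np.cos(a),np.sin(a),0]);t=np.radians(35)
    N=-ex*np.sin(t)+np.array([0,0,np.cos(t)]); E=np.cross([0,0,1],ex); F=np.cross(N,E)
    L=np.c_[Q@E,Q@F,Q@N]; 
    print('along N hist',np.histogram(L[:,2],bins=12)); print('E range',np.percentile(L[:,0],[0,50,100]),'F',np.percentile(L[:,1],[0,10,50,90,100]))
    # grip points: highest N
    g=L[:,2]>L[:,2].max()-.012; print(g.sum(),L[g].mean(0), L[g].min(0),L[g].max(0)); print('origin proj', np.c_[E,F,N].T@np.array([0.5,0.35,0.1]))
    # wood face plane
    m2=(sub[:,2]>.04)&(col[:,0]>110)&(col[:,0]-col[:,2]>30)&(sub[:,0]<.56);W=sub[m2];print('wood',m2.sum(),np.percentile(W@N,[5,25,50,75,95]))
```

```text
top1 128 [0.47907073 0.36671552 0.10411339]
[[ 0.554 -0.668 -0.496]
 [-0.388 -0.735  0.556]
 [-0.736 -0.116 -0.666]] [0.01508291 0.01241272 0.00334871]
yaw 39.67593890888212 ext -0.024413559058959314 0.07177939016486586
along N hist (array([ 1,  1,  0,  1,  8, 12, 13, 15, 19, 24, 23, 11]), array([-0.30646571, -0.30091645, -0.29536718, -0.28981792, -0.28426865,
       -0.27871938, -0.27317012, -0.26762085, -0.26207158, -0.25652232,
       -0.25097305, -0.24542378, -0.23987452]))
E range [-0.08175112 -0.02307026 -0.0009752 ] F [-0.56504808 -0.56165032 -0.55393732 -0.54438499 -0.53643307]
35 [-0.02461193 -0.55114089 -0.24659292] [-0.03845924 -0.55930849 -0.25148265] [-0.0009752  -0.54026802 -0.23987452]
origin proj [-0.04983862 -0.55563923 -0.26698532]
wood 429 [-0.31575937 -0.30753984 -0.30065228 -0.29298278 -0.2869895 ]
side1 695 [0.48442759 0.38333913 0.09061504]
[[ 0.055 -0.99   0.129]
 [ 0.693 -0.055 -0.718]
 [ 0.718  0.129  0.684]] [0.03416916 0.01743856 0.00572034]
yaw 3.1713664641715225 ext -0.06207561214790374 0.0741616097228495
along N hist (array([ 14,  23,  25,  16,  45, 125, 164,  59,  36,  53,  51,  84]), array([-0.25996005, -0.25359569, -0.24723133, -0.24086697, -0.23450261,
       -0.22813825, -0.22177389, -0.21540953, -0.20904517, -0.20268081,
       -0.19631645, -0.1899521 , -0.18358774]))
E range [0.28029418 0.35697395 0.41738171] F [-0.49013711 -0.47215594 -0.46640844 -0.45641263 -0.44895061]
131 [ 0.3467323  -0.46435826 -0.18916084] [ 0.32254544 -0.47294636 -0.19511407] [ 0.36791247 -0.45448019 -0.18358774]
origin proj [ 0.32180272 -0.48216756 -0.2155399 ]
wood 721 [-0.25819132 -0.24574847 -0.24123128 -0.23826246 -0.23508258]
```

```bash
cat >> h.py <<'E'
def boltR(yaw,tilt=35.):
    a=np.radians(yaw);t=np.radians(tilt);ex=np.array([np.cos(a),np.sin(a),0]);N=-ex*np.sin(t)+np.array([0,0,np.cos(t)]);E=np.cross([0,0,1],ex);F=np.cross(N,E)
    return np.c_[E,F,N]   # bolt x,y,z
def boltTool(yaw,tilt=35.):
    B=boltR(yaw,tilt); return np.c_[-B[:,2],B[:,0],-B[:,1]]
E
python3 - <<'E'
from cell import robot
from h import *
B=boltR(3.17); g=B@[.345,-.464,-.200];print(g)
c=load('top1.npz');B2=boltR(39.7);print(B2@[-.0246,-.551,-.2466])
o=robot.observe();print(o['tool_pos'])
T=boltTool(9); print(T.round(3))
tgt=g+T[:,0]*(.019-.19); print(tgt)
plan(o,tgt,T)
E
```

```text
[0.47496666 0.37183401 0.10230906]
[0.47181123 0.35973224 0.11403772]
[0.59763826 0.04002053 0.16383645]
[[ 0.567 -0.156  0.809]
 [ 0.09   0.988  0.128]
 [-0.819  0.     0.574]]
[0.37809264 0.35649067 0.24238406]
dp [-0.0815  0.3485 -0.1626] turn [ 6.500e-01 -3.431e+01 -3.000e-02] rows 7.861891886413373
```

Request:
move_arm:
  deltas:
    - {"dp": [-0.0815, 0.3485, -0.1626], "turn": [0.65, -34.3, 0]}
    - {"dp": [-0.0815, 0.3485, -0.1626], "turn": [0.65, -34.3, 0]}
    - {"dp": [-0.0815, 0.3485, -0.1626], "turn": [0.65, -34.3, 0]}
    - {"dp": [-0.0815, 0.3485, -0.1626], "turn": [0.65, -34.3, 0]}
    - {"dp": [-0.0815, 0.3485, -0.1626], "turn": [0.65, -34.3, 0]}
    - {"dp": [-0.0815, 0.3485, -0.1626], "turn": [0.65, -34.3, 0]}
    - {"dp": [-0.0815, 0.3485, -0.1626], "turn": [0.65, -34.3, 0]}
    - {"dp": [-0.0815, 0.3485, -0.1626], "turn": [0.65, -34.3, 0]}
    - {"dp": [-0.0815, 0.3485, -0.1626], "turn": [0.65, -34.3, 0]}
    - {"dp": [-0.0815, 0.3485, -0.1626], "turn": [0.65, -34.3, 0]}

```text
time: 8.25
tool_pos: [0.374, 0.3597, 0.2394]
tool_rot: [0.009, 0.971, 0.17]
contact_force: [0.8, -1.1, 0.9]
opening: 0.043
```

Run:
```python
from cell import robot
from h import *
o=robot.observe();print(o['time'],o['qpos'].round(3),o['tool_pos'],abs(o['qvel']).max())
c=snap(robot,'wrist','w5.npz');cv2.imwrite('pics/w5.png',c['p'][:,:,::-1])
```

```text
8.25 [ 0.831  0.13   1.942 -0.597  0.665  1.071] [0.37398799 0.35973328 0.23935941] 0.07527988247891307
```

View pics/w5.png

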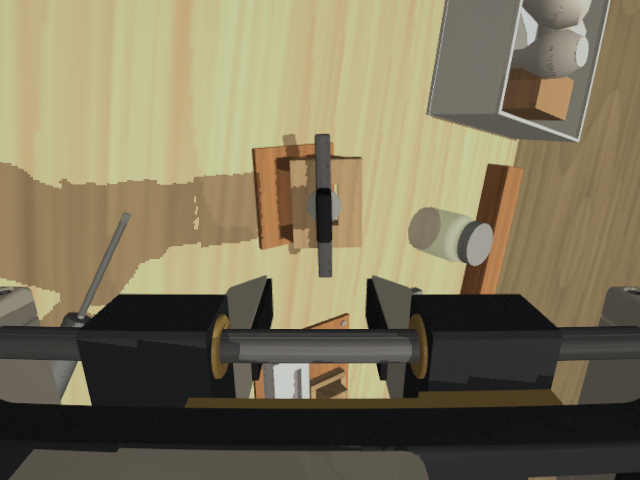

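Run:
```python
from h import *
c=load('w5.npz');crop(c,240,125,380,285,5,'pics/w5a.png')
```

```text
(no output)
```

View pics/w5a.png

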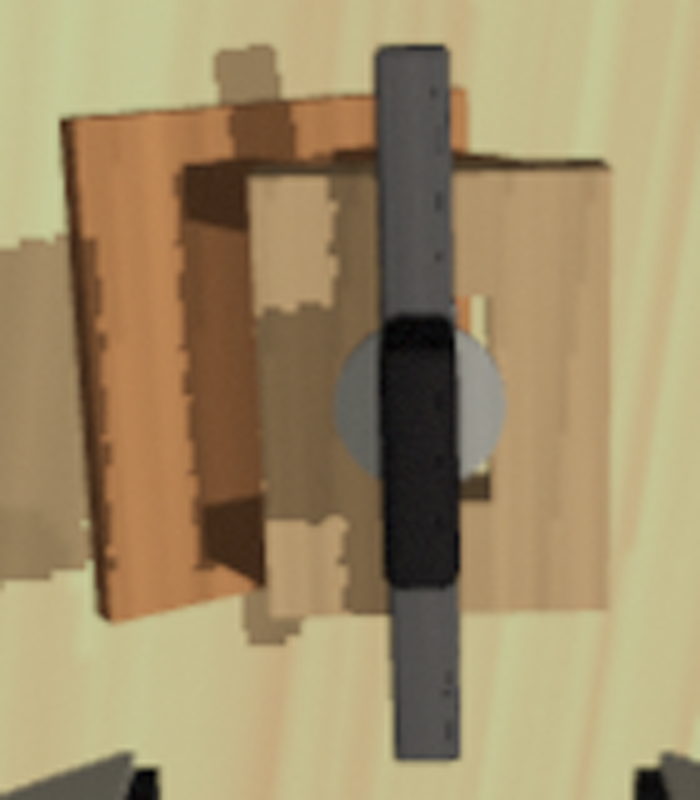

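Run:
```python
from h import *
from cell import robot
from scipy.optimize import least_squares
c=load('w5.npz')
A=[(70,7,-20,378,52),(70,-7,-20,448,52),(-70,7,-20,396,757),(-70,-7,-20,459,757),(-22,7,13,387,583),(-22,-7,13,458,583),(22,7,13,382,345),(22,-7,13,455,345)]
P=np.array([a[:3] for a in A])/1000;U=np.array([((a[3]+.5)/5-.5+240,(a[4]+.5)/5-.5+125) for a in A])
f=lambda q:(w2pix(c,P@boltR(q[3]*100,35).T+q[:3])-U).ravel()
r=least_squares(f,[.475,.37,.105,.09]);print(r.x);print(r.fun.reshape(-1,2).round(2))
f2=lambda q:(w2pix(c,P@boltR(q[3]*100,q[4]*100).T+q[:3])-U).ravel()
r2=least_squares(f2,[.475,.37,.105,.09,.35]);print(r2.x,abs(r2.fun).max())
d=c['d'];u,v=w2pix(c,r.x[:3]+boltR(r.x[3]*100)@[0,0,.013])[0];print('depth pt',pix2w(c,[u],[v],d=[np.median(d[int(v)-3:int(v)+4,int(u)-2:int(u)+3])]),r.x[:3]+boltR(r.x[3]*100)@[0,0,.013])
np.savez('bolt.npz',q=r.x)
o=robot.observe();T=boltTool(r.x[3]*100);g=r.x[:3]+(-T[:,0])*.003
plang(o,g-T[:,0]*.0,T)
```

```text
[0.47784427 0.37046453 0.09392073 0.10583958]
[[-0.49  0.15]
 [ 0.78 -0.17]
 [-0.74 -0.42]
 [ 0.3  -0.63]
 [-0.58  0.51]
 [ 0.7   0.25]
 [-0.76  0.24]
 [ 0.74 -0.06]]
[0.47784044 0.3704638  0.09391922 0.10587104 0.35109822] 0.8103643951627646
depth pt [[0.4646601  0.37066392 0.11243696]] [0.47051464 0.36909495 0.1045697 ]
dp [ 0.194  -0.0046  0.0046] turn [-1.22 -0.7   0.62] rows 3.8829157231497016
```

Run:
```python
from h import *
c=load('w5.npz');q=np.load('bolt.npz')['q'];B=boltR(q[3]*100);X=cloud(c)
for nm,(cu,cv) in dict(grip=(420,460),grip2=(420,560),grip3=(420,380),bar1=(413,150),bar2=(416,250),bar3=(427,700),bar4=(425,640),washer=(360,400),washer2=(485,400),wood=(560,300),wood2=(560,550),bench=(600,60)).items():
    u=int(cu/5+240);v=int(cv/5+125)
    w=np.median(X[v-1:v+2,u-1:u+2].reshape(-1,3),axis=0); print(nm,w.round(4),(B.T@(w-q[:3])*1000).round(1))
```

```text
grip [0.4647 0.3718 0.1124] [ 3.7 -0.2 22.4]
grip2 [0.4678 0.3538 0.1125] [-14.5  -0.1  22.6]
grip3 [0.4622 0.3855 0.1126] [17.7 -0.4 22.6]
bar1 [0.4734 0.4234 0.0852] [ 52.9   0.6 -10.2]
bar2 [0.4771 0.4056 0.0851] [ 34.7   0.4 -10.5]
bar3 [0.4943 0.3177 0.0851] [-54.9  -0.2 -10.9]
bar4 [0.4919 0.3304 0.0855] [-42.   -0.4 -10.6]
washer [nan nan nan] [nan nan nan]
washer2 [0.5031 0.3775 0.08  ] [  2.2 -13.4 -26.4]
wood [0.5134 0.3988 0.0851] [ 21.3 -27.8 -30.3]
wood2 [0.5228 0.3481 0.0851] [-30.2 -27.8 -30.3]
bench [5.871e-01 4.520e-01 3.000e-04] [  60.1  -46.6 -146.9]
```

Run:
```python
from h import *
from cell import robot
c=load('w5.npz');q=np.load('bolt.npz')['q'];B=boltR(q[3]*100);X=cloud(c).reshape(-1,3)
L=(X-q[:3])@B*1000
m0=(abs(L[:,0])<85)&(abs(L[:,1])<14)
for nm,lo,hi in [('bar',-14,-7),('grip',19,26)]:
    m=m0&(L[:,2]>lo)&(L[:,2]<hi);Q=L[m];print(nm,m.sum(),cv2.minAreaRect(Q[:,:2].astype(np.float32)),np.median(Q[:,2]),np.percentile(Q[:,0],[0,1,99,100]),np.percentile(Q[:,1],[0,2,98,100]))
    print(np.polyfit(Q[:,0],Q[:,1],1),np.polyfit(Q[:,0],Q[:,2],1))
o=robot.observe();print(o['time'],o['tool_pos'])
```

```text
bar 1316 ((1.803558349609375, 0.48937320709228516), (138.9080047607422, 14.030314445495605), 0.2601906657218933) -10.69001955475401 [-67.62090209 -65.9931682   70.54438657  71.25112367] [-6.59501505 -6.32721822  7.30494792  7.76070571]
[0.00562572 0.41557384] [ 4.44335992e-03 -1.07697673e+01]
grip 772 ((1.8651161193847656, 0.5962796211242676), (13.875304222106934, 44.13832473754883), 89.3725357055664) 22.09753652090191 [-20.20085716 -18.75684209  23.27836512  23.89825731] [-6.42976481 -6.23688733  7.12224291  7.51254813]
[0.00542258 0.47174794] [-6.62805636e-03  2.20260881e+01]
8.3 [0.37456668 0.35806092 0.23855802]
```

Run:
```python
from h import *
from cell import robot
q=np.load('bolt.npz')['q'];B=boltR(q[3]*100);g=q[:3]+B@[.0018,.0005,.0092]
yaw=q[3]*100+.3;np.savez('bolt2.npz',g=g,yaw=yaw);print(g,yaw)
o=robot.observe();T=boltTool(yaw)
plang(o,g-T[:,0]*.003,T)
```

```text
[0.47192392 0.37118943 0.10117014] 10.883957735691293
dp [ 0.1848 -0.0029  0.0039] turn [-1.47 -0.7   0.79] rows 3.6977748215490793
```

Request:
move_arm:
  deltas:
    - {"dp": [0.04, -0.0029, 0.0039], "turn": [-1.5, -0.7, 0.8]}
    - {"dp": [0.08, -0.0029, 0.0039], "turn": [-1.5, -0.7, 0.8]}
    - {"dp": [0.12, -0.0029, 0.0039], "turn": [-1.5, -0.7, 0.8]}
    - {"dp": [0.12, -0.0029, 0.0039], "turn": [-1.5, -0.7, 0.8]}
    - {"dp": [0.12, -0.0029, 0.0039], "turn": [-1.5, -0.7, 0.8]}

```text
time: 8.8
tool_pos: [0.4463, 0.3635, 0.1407]
tool_rot: [-0.003, 0.962, 0.182]
contact_force: [-0.1, 0.3, 0.1]
opening: 0.0433
```

Run:
```python
from h import *
from cell import robot
b=np.load('bolt2.npz');T=boltTool(float(b['yaw']));g=b['g']
o=robot.observe();print(o['tool_pos'],o['contact_force'],abs(o['qvel']).max())
plang(o,g-T[:,0]*.003,T)
c=snap(robot,'wrist','w6.npz');crop(c,200,60,440,360,2,'pics/w6.png')
o=robot.observe();plang(o,g-T[:,0]*.003,T)
```

```text
[0.44626238 0.36348255 0.140739  ] [-0.05490285  0.33132394  0.11883107] 0.05452678108186468
dp [ 0.0637  0.003  -0.0007] turn [-0.2  -0.14  0.27] rows 1.2753131873156835
dp [ 0.0648  0.0021 -0.0018] turn [-0.21 -0.    0.17] rows 1.2981618044708683
```

View pics/w6.png

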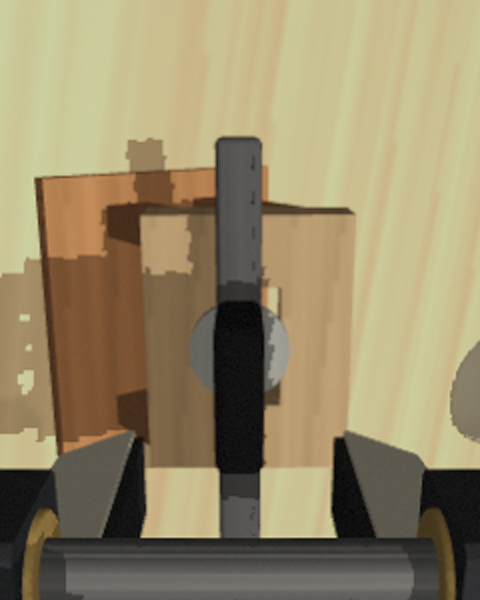

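Request:
move_arm:
  deltas:
    - {"dp": [0.03, 0.0025, -0.0006], "turn": [0, 0, 0]}
    - {"dp": [0.055, 0.0025, -0.0006], "turn": [0, 0, 0]}
    - {"dp": [0.0645, 0.0025, -0.0006], "turn": [0, 0, 0]}
    - {"dp": [0.0645, 0.0025, -0.0006], "turn": [0, 0, 0]}

```text
time: 9.25
tool_pos: [0.4838, 0.3758, 0.0942]
tool_rot: [0.0, 0.968, 0.187]
contact_force: [0.2, 0.0, 0.2]
opening: 0.0429
```

Run:
```python
from h import *
from cell import robot
b=np.load('bolt2.npz');T=boltTool(float(b['yaw']));g=b['g']
o=robot.observe();print(o['tool_pos'],o['contact_force'],abs(o['qvel']).max())
plang(o,g-T[:,0]*.003,T)
```

```text
[0.4838482  0.37580375 0.09415952] [0.24200257 0.01434636 0.24326394] 0.02701751787746922
dp [ 0.0031 -0.0023 -0.0063] turn [-0.15 -0.45  0.1 ] rows 0.14689095064718138
```

Request:
move_arm:
  deltas:
    - {"dp": [0, 0, 0], "turn": [0, 0, 0]}
    - {"dp": [0, 0, 0], "turn": [0, 0, 0]}
    - {"dp": [0, 0, 0], "turn": [0, 0, 0]}
    - {"dp": [0, 0, 0], "turn": [0, 0, 0]}
    - {"dp": [0, 0, 0], "turn": [0, 0, 0]}
    - {"dp": [0, 0, 0], "turn": [0, 0, 0]}
  hand: 0.006
  squeeze: 40

```text
time: 9.85
tool_pos: [0.483, 0.3757, 0.0928]
tool_rot: [-0.0, 0.97, 0.187]
contact_force: [-2.4, -0.3, 1.6]
opening: 0.0138
```

Run:
```python
from h import *
from cell import robot
b=np.load('bolt2.npz');T=boltTool(float(b['yaw']));g=b['g']
o=robot.observe();print(o['tool_pos'],o['opening'],o['contact_force'],o['torque'],abs(o['qvel']).max())
plang(o,g-T[:,0]*.003,T)
```

```text
[0.48298726 0.37565415 0.09283511] 0.013797087740392764 [-2.39836586 -0.25579537  1.63354948] [-0.13154     0.63397703  0.10664834] 0.001383900088134048
dp [ 0.0025 -0.0023 -0.0048] turn [-0.14 -0.57  0.11] rows 0.11736578238366169
```

Request:
move_arm:
  deltas:
    - {"dp": [-0.02, 0, 0], "turn": [0, 0, 0]}
    - {"dp": [-0.05, 0, 0], "turn": [0, 0, 0]}
    - {"dp": [-0.08, 0, 0], "turn": [0, 0, 0]}
    - {"dp": [-0.11, 0, 0], "turn": [0, 0, 0]}
    - {"dp": [-0.11, 0, 0], "turn": [0, 0, 0]}

```text
time: 10.35
tool_pos: [0.4219, 0.3651, 0.1869]
tool_rot: [0.005, 0.965, 0.192]
contact_force: [1.2, 0.1, -2.0]
opening: 0.014
```

Run:
```python
from h import *
from cell import robot
q=np.load('jig.npz')['q'];a=q[2];R=np.array([[np.cos(a),-np.sin(a)],[np.sin(a),np.cos(a)]])
o=robot.observe();print(o['time'],o['tool_pos'],o['opening'],o['contact_force'],o['qpos'].round(2))
e=R@[0,.115]+q[:2];print(e)
T=down(np.degrees(a))
plan(o,[e[0],e[1],.17],T)
c=snap(robot,'side','s2.npz');crop(c,230,250,430,450,3,'pics/s2.png')
```

```text
10.35 [0.42194145 0.36508431 0.18692578] 0.0139519501448321 [ 1.20685689  0.08634219 -2.01173451] [ 0.75  0.25  1.96 -0.68  0.5   1.1 ]
[0.50882606 0.14196037]
dp [ 0.0382 -0.2355  0.0267] turn [ 1.11 34.7  -0.53] rows 4.800821137971632
```

View pics/s2.png

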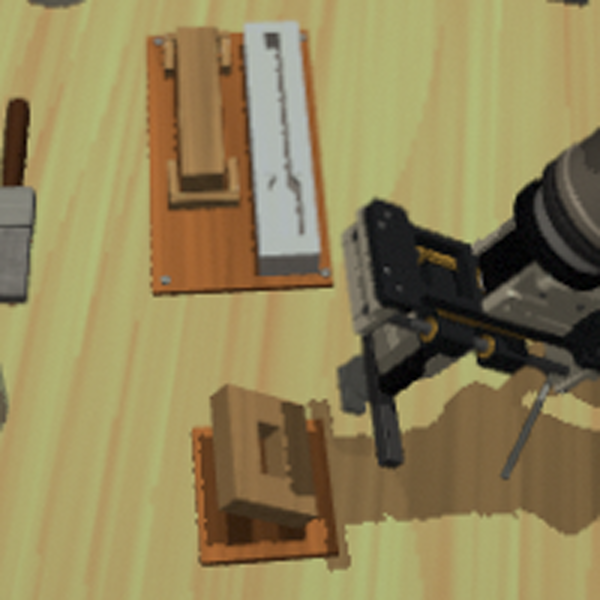

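Request:
move_arm:
  deltas:
    - {"dp": [-0.03, -0.02, 0], "turn": [0, 0, 0]}
    - {"dp": [0.0382, -0.2355, 0.0267], "turn": [1.1, 34.7, -0.5]}
    - {"dp": [0.0382, -0.2355, 0.0267], "turn": [1.1, 34.7, -0.5]}
    - {"dp": [0.0382, -0.2355, 0.0267], "turn": [1.1, 34.7, -0.5]}
    - {"dp": [0.0382, -0.2355, 0.0267], "turn": [1.1, 34.7, -0.5]}
    - {"dp": [0.0382, -0.2355, 0.0267], "turn": [1.1, 34.7, -0.5]}
    - {"dp": [0.0382, -0.2355, 0.0267], "turn": [1.1, 34.7, -0.5]}
    - {"dp": [0.0382, -0.2355, 0.0267], "turn": [1.1, 34.7, -0.5]}
    - {"dp": [0.0382, -0.2355, 0.0267], "turn": [1.1, 34.7, -0.5]}

```text
time: 11.3
tool_pos: [0.5088, 0.1397, 0.1653]
tool_rot: [-2.715, 1.563, -2.551]
contact_force: [-0.5, 0.1, -2.5]
opening: 0.0139
```

Run:
```python
from h import *
from cell import robot
q=np.load('jig.npz')['q'];a=q[2];R=np.array([[np.cos(a),-np.sin(a)],[np.sin(a),np.cos(a)]])
o=robot.observe();print(o['time'],o['tool_pos'],o['opening'],o['contact_force'],o['qpos'].round(2))
e=R@[0,.115]+q[:2]
T=down(np.degrees(a))
plan(o,[e[0],e[1],.10],T)
c=snap(robot,'wrist','w7.npz');crop(c,160,20,480,320,2,'pics/w7.png')
c=snap(robot,'side','s3.npz');crop(c,230,200,430,400,3,'pics/s3.png')
```

```text
11.3 [0.50876682 0.13970384 0.16527634] 0.013883539354465776 [-0.47517411  0.0663275  -2.51337837] [ 0.12  0.41  1.6  -0.    1.14 -0.04]
dp [0.0653 0.0024 0.0009] turn [-0.21 -0.42  0.19] rows 1.3063072329074172
```

View pics/w7.png

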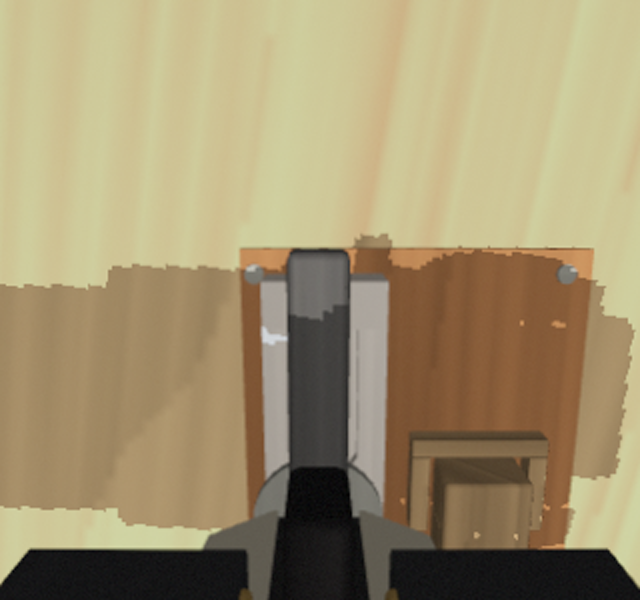

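View pics/s3.png

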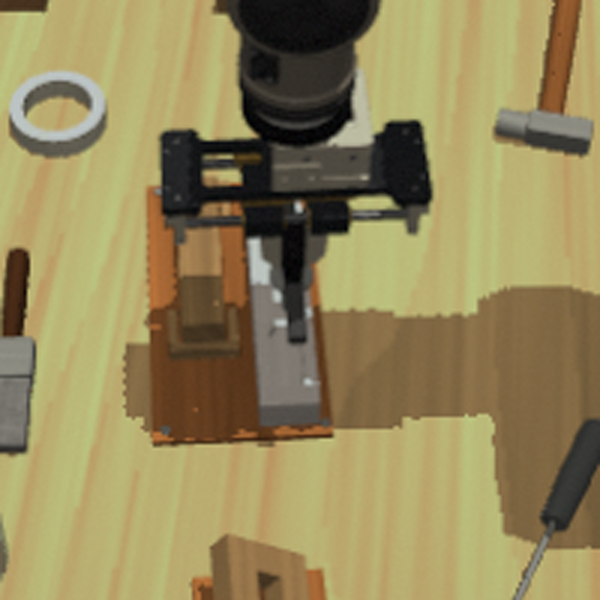

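Run:
```python
from h import *
q=np.load('jig.npz')['q'];a=q[2];R=np.array([[np.cos(a),-np.sin(a)],[np.sin(a),np.cos(a)]])
c=load('w7.npz');X=cloud(c).reshape(-1,3);J=np.c_[(X[:,:2]-q[:2])@R,X[:,2]]*1000
m=(abs(J[:,0])<14)&(J[:,1]>140)&(J[:,1]<200)&(J[:,2]>90);Q=J[m]
print(m.sum(),np.percentile(Q[:,2],[5,50,95]),'x',np.percentile(Q[:,0],[0,2,50,98,100]),'y',Q[:,1].max())
print('dx/dy',np.polyfit(Q[:,1],Q[:,0],1),'dz/dy',np.polyfit(Q[:,1],Q[:,2],1),'dz/dx',np.polyfit(Q[:,0],Q[:,2],1))
# visible track check
m=(abs(abs(J[:,0])-18)<3)&(J[:,1]>100)&(J[:,1]<150)&(J[:,2]>28)&(J[:,2]<44);print('track z',np.median(J[m,2]))
m=(J[:,2]>30)&(J[:,2]<42)&(J[:,1]>60)&(J[:,1]<175)&(abs(J[:,0])<30); Q=J[m];print('track y max',np.percentile(Q[:,1],[99,100]),np.percentile(Q[:,0],[0,1,99,100]))
```

```text
8820 [157.93316395 246.80186081 255.65505718] x [-13.99777731 -13.48887425  -0.41404839  13.50465978  13.99543679] y 180.01881226531222
dx/dy [-0.04919466  7.17379815] dz/dy [ -3.058989   679.75421931] dz/dx [  0.52982719 220.77195983]
track z 36.57271835489967
track y max [160.41345124 160.63649407] [-24.32140517 -24.10077545  23.56319772  23.84964723]
```

Run:
```python
from h import *
q=np.load('jig.npz')['q'];a=q[2];R=np.array([[np.cos(a),-np.sin(a)],[np.sin(a),np.cos(a)]])
c=load('w7.npz');X=cloud(c).reshape(-1,3);J=np.c_[(X[:,:2]-q[:2])@R,X[:,2]]*1000
m=(abs(J[:,0])<25)&(J[:,1]>140)&(J[:,1]<200)&(J[:,2]>100)&(J[:,2]<190);Q=J[m]
print(np.histogram(Q[:,2],bins=15))
m&=(J[:,2]<166)&(J[:,2]>150);Q=J[m]
print(m.sum(),np.percentile(Q[:,2],[5,50,95]),'x',np.percentile(Q[:,0],[0,2,50,98,100]),'y',Q[:,1].max())
print('dx/dy',np.polyfit(Q[:,1],Q[:,0],1),'dz/dy',np.polyfit(Q[:,1],Q[:,2],1),'dz/dx',np.polyfit(Q[:,0],Q[:,2],1))
```

```text
(array([   1,    0,    1,    2,    3,   10,    8,    6,   37,  161,  702,
       1152,  637,   89,    6]), array([149.93708331, 150.70387736, 151.4706714 , 152.23746544,
       153.00425949, 153.77105353, 154.53784757, 155.30464161,
       156.07143566, 156.8382297 , 157.60502374, 158.37181779,
       159.13861183, 159.90540587, 160.67219992, 161.43899396]))
2814 [157.29720271 158.67860018 159.77735298] x [-8.57602861 -8.13989717 -1.58699203  5.10686569  5.50890771] y 180.01881226531222
dx/dy [ 0.00636453 -2.51063174] dz/dy [-8.43665391e-03  1.59974076e+02] dz/dx [-9.05084601e-03  1.58603826e+02]
```

Request:
move_arm:
  deltas:
    - {"dp": [0.02, 0.005, 0.0015], "turn": [0, 0, 0]}
    - {"dp": [0.045, 0.005, 0.0015], "turn": [0, 0, 0]}
    - {"dp": [0.055, 0.005, 0.0015], "turn": [0, 0, 0]}
    - {"dp": [0.065, 0.005, 0.0015], "turn": [0, 0, 0]}
    - {"dp": [0.075, 0.005, 0.0015], "turn": [0, 0, 0]}
    - {"dp": [0.085, 0.005, 0.0015], "turn": [0, 0, 0]}
    - {"dp": [0.093, 0.005, 0.0015], "turn": [0, 0, 0]}
    - {"dp": [0.099, 0.005, 0.0015], "turn": [0, 0, 0]}
    - {"dp": [0.099, 0.005, 0.0015], "turn": [0, 0, 0]}

```text
time: 12.3
tool_pos: [0.5086, 0.1456, 0.0675]
tool_rot: [-2.717, 1.564, -2.551]
contact_force: [-0.3, 0.7, -2.4]
opening: 0.0135
```

```bash
cat > st.py <<'E'
from h import *
from cell import robot
q=np.load('jig.npz')['q'];a=q[2];R=np.array([[np.cos(a),-np.sin(a)],[np.sin(a),np.cos(a)]])
o=robot.observe();print(o['time'],'TCP jig mm',(R.T@(o['tool_pos'][:2]-q[:2])*1000).round(1),o['tool_pos'][2].round(4),'open',o['opening'].round(4),'F',o['contact_force'].round(1),'M',o['torque'].round(2))
Rt=toolR(o);print('tool x',Rt[:,0].round(4),'jaw ang-jig',np.degrees(np.arctan2(Rt[1,2],Rt[0,2])-a).round(2))
E
python3 st.py
python3 - <<'E'
from h import *
from cell import robot
c=snap(robot,'wrist','w8.npz');crop(c,160,20,480,320,2,'pics/w8.png')
X=cloud(c).reshape(-1,3)
q=np.load('jig.npz')['q'];a=q[2];R=np.array([[np.cos(a),-np.sin(a)],[np.sin(a),np.cos(a)]])
J=np.c_[(X[:,:2]-q[:2])@R,X[:,2]]*1000
m=(abs(J[:,0])<25)&(J[:,1]>140)&(J[:,1]<200)&(J[:,2]>48)&(J[:,2]<80);Q=J[m]
print(np.percentile(Q[:,2],[5,50,95]),np.percentile(Q[:,0],[1,50,99]),Q[:,1].max())
E
```

```text
[59.45538079 60.85645879 61.93779739] [-7.60611849 -0.93185175  6.03032278] 185.78820694404038Traceback (most recent call last):
  File "st.py", line 4, in <module>
    o=robot.observe();print(o['time'],'TCP jig mm',(R.T@(o['tool_pos'][:2]-q[:2])*1000).round(1),o['tool_pos'][2].round(4),'open',o['opening'].round(4),'F',o['contact_force'].round(1),'M',o['torque'].round(2))
                                                                                                                                  ^^^^^^^^^^^^^^^^^^
AttributeError: 'float' object has no attribute 'round'
```

View pics/w8.png

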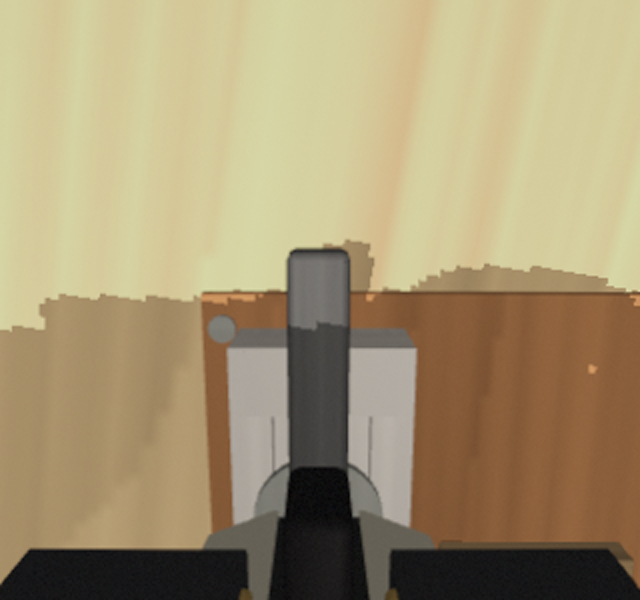

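Request:
move_arm:
  deltas:
    - {"dp": [0.002, 0, 0.0008], "turn": [0, 0, 0]}
    - {"dp": [0.0042, 0, 0.0008], "turn": [0, 0, 0]}
    - {"dp": [0.0042, 0, 0.0008], "turn": [0, 0, 0]}
    - {"dp": [0.0042, 0, 0.0008], "turn": [0, 0, 0]}

```text
time: 12.75
tool_pos: [0.5099, 0.1458, 0.0641]
tool_rot: [-2.574, 1.566, -2.408]
contact_force: [0.3, 0.4, -1.8]
opening: 0.0135
```

```bash
sed -i "s/o\['opening'\].round(4)/round(o['opening'],4)/" st.py
cat > bar.py <<'E'
import sys
exec(open('st.py').read())
c=snap(robot,'wrist',sys.argv[1])
X=cloud(c).reshape(-1,3);J=np.c_[(X[:,:2]-q[:2])@R,X[:,2]]*1000
y=(R.T@(o['tool_pos'][:2]-q[:2])*1000)[1]
m=(abs(J[:,0])<25)&(J[:,1]>y+25)&(J[:,1]<y+85)&(J[:,2]>48)&(J[:,2]<80);Q=J[m]
print('bar z',np.percentile(Q[:,2],[5,50,95]),'x',np.percentile(Q[:,0],[1,50,99]),'ymax',Q[:,1].max(),'dx/dy',np.polyfit(Q[:,1],Q[:,0],1)[0],'dz/dy',np.polyfit(Q[:,1],Q[:,2],1)[0])
E
python3 bar.py w9.npz
```

```text
12.75 TCP jig mm [  1.7 118.6] 0.0641 open 0.0135 F [ 0.3  0.4 -1.8] M [ 0.02 -0.18  0.05]
tool x [-0.0037 -0.0033 -1.    ] jaw ang-jig -0.04
bar z [56.05680077 57.48834607 58.58937435] x [-6.35913405  0.32084749  7.30580921] ymax 185.82252649522346 dx/dy 0.0022376164281894644 dz/dy -0.006388529725955385
```

Request:
move_arm:
  deltas:
    - {"dp": [0.001, 0, -0.0004], "turn": [0, 0, 0]}
    - {"dp": [0.001, 0, -0.0004], "turn": [0, 0, 0]}
    - {"dp": [0.001, -0.012, -0.0004], "turn": [0, 0, 0]}
    - {"dp": [0.001, -0.024, -0.0004], "turn": [0, 0, 0]}
    - {"dp": [0.001, -0.034, -0.0004], "turn": [0, 0, 0]}
    - {"dp": [0.001, -0.044, -0.0004], "turn": [0, 0, 0]}
    - {"dp": [0.001, -0.055, -0.0004], "turn": [0, 0, 0]}
    - {"dp": [0.001, -0.055, -0.0004], "turn": [0, 0, 0]}

```text
time: 13.6
tool_pos: [0.5189, 0.0898, 0.0632]
tool_rot: [-2.503, 1.565, -2.338]
contact_force: [-0.6, -0.6, -1.6]
opening: 0.0134
```

```bash
python3 bar.py w10.npz
```

```text
13.6 TCP jig mm [ 1.2 61.9] 0.0632 open 0.0134 F [-0.6 -0.6 -1.6] M [-0.15 -0.16  0.04]
tool x [-0.0037 -0.0038 -1.    ] jaw ang-jig -0.15
bar z [55.18999755 56.54401206 57.65678315] x [-6.71029169e+00 -2.76121267e-03  6.97567267e+00] ymax 129.05099098917043 dx/dy 0.003778180041107266 dz/dy -0.008767186158536873
```

Request:
move_arm:
  deltas:
    - {"dp": [0, -0.012, 0], "turn": [0, 0, 0]}
    - {"dp": [0, -0.024, 0], "turn": [0, 0, 0]}
    - {"dp": [0, -0.036, 0], "turn": [0, 0, 0]}
    - {"dp": [0, -0.048, 0], "turn": [0, 0, 0]}
    - {"dp": [0, -0.058, 0], "turn": [0, 0, 0]}
    - {"dp": [0, -0.058, 0], "turn": [0, 0, 0]}
    - {"dp": [0, -0.058, 0], "turn": [0, 0, 0]}

```text
time: 14.35
tool_pos: [0.528, 0.0341, 0.0633]
tool_rot: [-2.656, 1.566, -2.491]
contact_force: [-1.0, -0.3, -2.2]
opening: 0.0137
```

```bash
python3 bar.py w11.npz; python3 -c "
from cell import robot
print(robot.observe()['qpos'])"
```

```text
14.35 TCP jig mm [1.  5.4] 0.0633 open 0.0137 F [-1.  -0.3 -2.2] M [ 0.06 -0.13  0.  ]
tool x [-0.0041 -0.0031 -1.    ] jaw ang-jig -0.09
bar z [55.29733729 56.68228562 57.74591159] x [-6.95855964 -0.2619957   6.69478286] ymax 72.61088961393753 dx/dy 0.004405826341003085 dz/dy -0.007215903894066189
[-0.0777368   0.53945495  1.7151032  -0.00437887  0.89085651 -0.24084819]
```

```bash
python3 -c "
import numpy as np
for k in range(1,12):
    p=-np.radians(min(8.5*k,90));c,s=np.cos(p),np.sin(p);y,z=-2.9,-1.2
    print(round(np.degrees(p),1),round(y-(y*c-z*s),1),round(z-(y*s+z*c),1))"
```

```text
-8.5 0.1 -0.4
-17.0 0.2 -0.9
-25.5 0.2 -1.4
-34.0 0.2 -1.8
-42.5 0.0 -2.3
-51.0 -0.1 -2.7
-59.5 -0.4 -3.1
-68.0 -0.7 -3.4
-76.5 -1.1 -3.7
-85.0 -1.5 -4.0
-90.0 -1.7 -4.1
```

Request:
move_arm:
  deltas:
    - {"dp": [0, 0.0001, -0.0003], "turn": [-8.5, 0, 0]}
    - {"dp": [0, 0.0002, -0.0007], "turn": [-17, 0, 0]}
    - {"dp": [0, 0.0002, -0.0012], "turn": [-25.5, 0, 0]}
    - {"dp": [0, 0.0002, -0.0016], "turn": [-34, 0, 0]}
    - {"dp": [0, 0, -0.0021], "turn": [-42.5, 0, 0]}

```text
time: 14.9
tool_pos: [0.5258, 0.0346, 0.0633]
tool_rot: [2.891, 1.566, -2.478]
contact_force: [-0.4, 1.0, -1.7]
opening: 0.0141
```

```bash
python3 st.py
```

```text
14.9 TCP jig mm [-1.1  6.4] 0.0633 open 0.0141 F [-0.4  1.  -1.7] M [ 0.1  -0.15 -0.03]
tool x [-0.004  -0.0032 -1.    ] jaw ang-jig 42.86
```

Request:
move_arm:
  deltas:
    - {"dp": [0, 0.0001, -0.0004], "turn": [-8.5, 0, 0]}
    - {"dp": [0, 0.0002, -0.0009], "turn": [-17, 0, 0]}
    - {"dp": [0, 0.0002, -0.0014], "turn": [-25.5, 0, 0]}
    - {"dp": [0, 0.0002, -0.0018], "turn": [-34, 0, 0]}
    - {"dp": [0, 0, -0.0023], "turn": [-42.5, 0, 0]}
    - {"dp": [0, 0, -0.0025], "turn": [-47.5, 0, 0]}
    - {"dp": [0, 0, -0.0025], "turn": [-47.5, 0, 0]}

```text
time: 15.6
tool_pos: [0.5244, 0.0326, 0.0634]
tool_rot: [2.094, 1.566, -2.451]
contact_force: [0.3, 0.6, -1.9]
opening: 0.0136
```

```bash
python3 st.py
python3 - <<'E'
from h import *
from cell import robot
c=snap(robot,'wrist','w12.npz');crop(c,160,20,480,320,2,'pics/w12.png')
c=snap(robot,'side','s4.npz');crop(c,230,200,430,400,3,'pics/s4.png')
c=load('w12.npz')
q=np.load('jig.npz')['q'];a=q[2];R=np.array([[np.cos(a),-np.sin(a)],[np.sin(a),np.cos(a)]])
X=cloud(c).reshape(-1,3);J=np.c_[(X[:,:2]-q[:2])@R,X[:,2]]*1000
for s in (1,-1):
    m=(s*J[:,0]>25)&(s*J[:,0]<85)&(abs(J[:,1])<25)&(J[:,2]>50)&(J[:,2]<63);Q=J[m]
    if m.sum()>30: print(s,m.sum(),np.percentile(Q[:,2],[5,50,95]),'y',np.percentile(Q[:,1],[1,50,99]),'x',Q[:,0].min(),Q[:,0].max(),np.polyfit(Q[:,0],Q[:,1],1)[0])
E
```

```text
15.6 TCP jig mm [-2.9  4.5] 0.0634 open 0.0136 F [ 0.3  0.6 -1.9] M [ 0.08 -0.14  0.01]
tool x [-0.0039 -0.0032 -1.    ] jaw ang-jig 90.04
1 619 [55.17089249 56.22400543 57.11054657] y [-2.81684978  4.02921738 10.41839763] x 44.029880065041404 60.85935460483652 0.029126370701466876
-1 3227 [55.65161141 57.08057633 58.16263069] y [-3.10971305  3.53709775 10.51872974] x -71.66177413690792 -25.0506768703522 -0.00016134532474107948
```

View pics/w12.png

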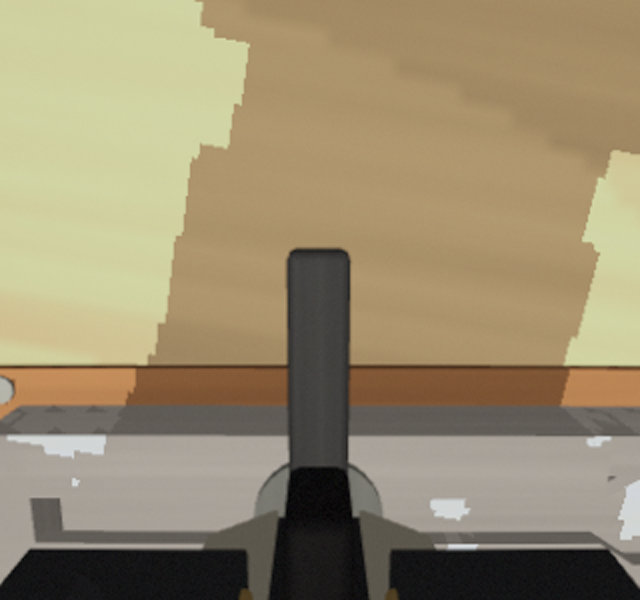

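View pics/s4.png

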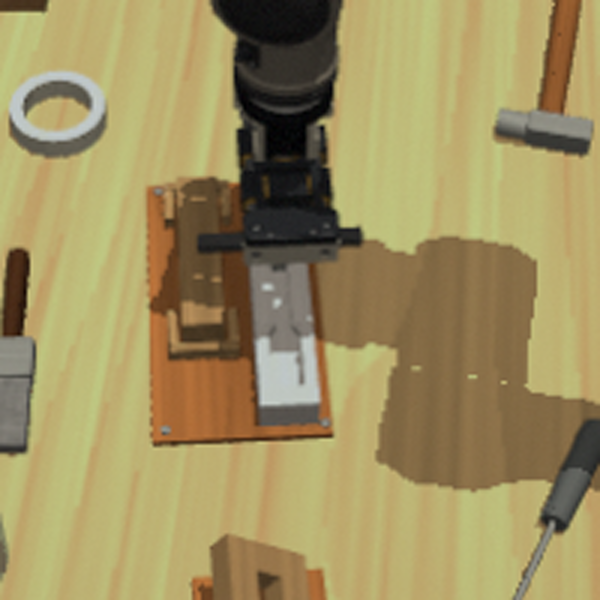

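Request:
move_arm:
  deltas:
    - {"dp": [0.0007, 0, 0], "turn": [0, 0, 0]}
    - {"dp": [0.0007, 0, 0], "turn": [0, 0, 0]}
    - {"dp": [0.0007, 0, 0], "turn": [0, 0, 0]}

```text
time: 16.0
tool_pos: [0.5245, 0.0323, 0.0632]
tool_rot: [2.118, 1.566, -2.429]
contact_force: [-3.0, 1.3, 5.6]
opening: 0.0136
```

Request:
move_arm:
  deltas:
    - {"dp": [0, 0, 0], "turn": [0, 0, 0]}
    - {"dp": [0, 0, 0], "turn": [0, 0, 0]}
    - {"dp": [0, 0, 0], "turn": [0, 0, 0]}
    - {"dp": [0, 0, 0], "turn": [0, 0, 0]}
    - {"dp": [0, 0, 0], "turn": [0, 0, 0]}
    - {"dp": [0, 0, 0], "turn": [0, 0, 0]}
  hand: 0.05

```text
time: 16.6
tool_pos: [0.5245, 0.032, 0.0626]
tool_rot: [2.116, 1.566, -2.43]
contact_force: [0.4, -0.3, 0.2]
opening: 0.0497
```

Request:
move_arm:
  deltas:
    - {"dp": [-0.01, 0, 0], "turn": [0, 0, 0]}
    - {"dp": [-0.03, 0, 0], "turn": [0, 0, 0]}
    - {"dp": [-0.07, 0, 0], "turn": [0, 0, 0]}
    - {"dp": [-0.11, 0, 0], "turn": [0, 0, 0]}
    - {"dp": [-0.15, 0, 0], "turn": [0, 0, 0]}
    - {"dp": [-0.15, 0.02, 0], "turn": [0, 0, 0]}
    - {"dp": [-0.15, 0.02, 0], "turn": [0, 0, 0]}

```text
time: 17.3
tool_pos: [0.5044, 0.0291, 0.2147]
tool_rot: [2.511, 1.567, -2.035]
contact_force: [-0.8, 1.3, -1.5]
opening: 0.0497
```

```bash
python3 st.py
python3 - <<'E'
from h import *
from cell import robot
c=snap(robot,'wrist','w13.npz');cv2.imwrite('pics/w13.png',c['p'][:,:,::-1])
c2=snap(robot,'side','s5.npz');crop(c2,230,200,430,400,3,'pics/s5.png')
q=np.load('jig.npz')['q'];a=q[2];R=np.array([[np.cos(a),-np.sin(a)],[np.sin(a),np.cos(a)]])
for nm,cc in (('w',c),('s',c2)):
    X=cloud(cc).reshape(-1,3);J=np.c_[(X[:,:2]-q[:2])@R,X[:,2]]*1000
    for n,b in dict(bar=(-80,80,-40,40,51,62),grip=(-30,30,-25,25,82,95),batten=(44,88,-90,90,37,45)).items():
        m=(J[:,0]>b[0])&(J[:,0]<b[1])&(J[:,1]>b[2])&(J[:,1]<b[3])&(J[:,2]>b[4])&(J[:,2]<b[5]);Q=J[m]
        if m.sum()>10: print(nm,n,m.sum(),cv2.minAreaRect(Q[:,:2].astype(np.float32)),np.median(Q[:,2]))
E
```

```text
17.3 TCP jig mm [-23.1   4.5] 0.2147 open 0.0497 F [-0.8  1.3 -1.5] M [ 0.12 -0.14  0.  ]
tool x [-0.0018 -0.0036 -1.    ] jaw ang-jig 89.95
w bar 1496 ((-2.6661148071289062, 3.3500311374664307), (13.831849098205566, 139.2605743408203), 89.75032043457031) 56.35313907409653
w grip 915 ((-2.922445297241211, 3.1502249240875244), (43.13154602050781, 13.72262954711914), 0.18229204416275024) 89.19043169502517
w batten 3366 ((65.94329071044922, -11.097007751464844), (133.81777954101562, 37.36156463623047), 89.97088623046875) 41.46893054530945
s bar 226 ((-2.7162399291992188, 5.7289509773254395), (19.62812042236328, 139.09461975097656), 88.48017120361328) 55.279659635331996
s grip 86 ((-2.1176891326904297, 4.900811672210693), (19.057096481323242, 42.57811737060547), 89.2266845703125) 87.72057770294361
s batten 550 ((66.05347442626953, 2.3979034423828125), (164.1527099609375, 36.02201461791992), 89.82373046875) 40.25251967961163
```

View pics/w13.png

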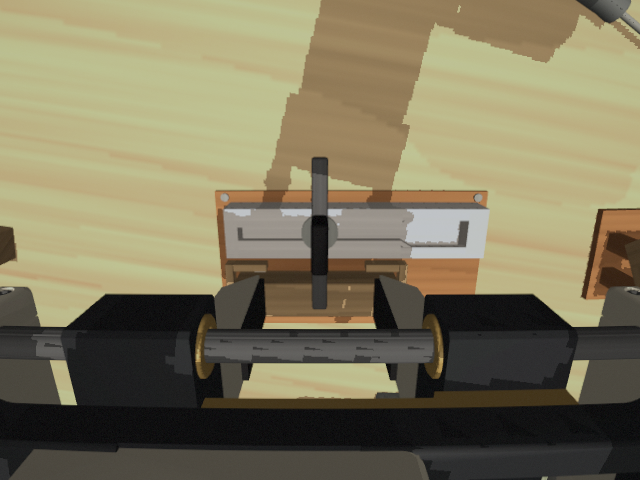

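View pics/s5.png

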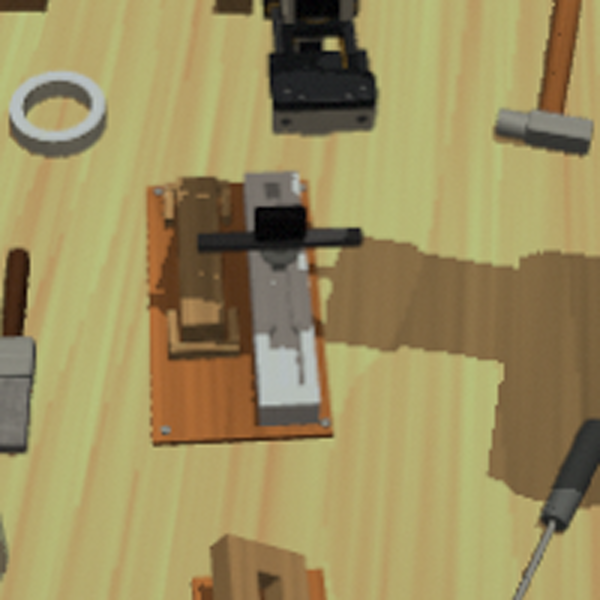

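```bash
python3 -c "
from cell import robot
print(robot.hand_in())"
```

```text
the job is handed in; nothing more can be done
None
```

I laid the longer batten in the jig's seat. I then drew the T-bolt out of its rest, dropped it upright through the wide opening, slid it to the middle of the batten and gave it a quarter turn. I let go, moved the arm clear and handed in at about 17.4 s. The hand-in gives no verdict.

Last checks, in the jig frame:

| Item | Measured | Limit |
|---|---|---|
| Bolt, off the slot line | 2.1–2.9 mm | 8 mm |
| Bolt, along the slot from the seat's middle | 3–6 mm | 20 mm (to the batten's middle) |
| Grip centre height (wrist camera) | about 76 mm | 70–79.5 mm |
| Bar to slot angle | about 90° (side camera within 2°) | at least 69° |
| Batten, across | within 0.1 mm of the seat's centre | 7 mm |
| Batten, along | −1 to +2 mm | 9 mm |
| Batten top height | 40–41 mm (41 when seated) | 44 mm |

- **Camera disagreement:** The top and side cameras differ by about 3 mm on the batten's lengthwise position, and the wrist and side cameras by about 2 mm on the bolt's. Both are inside the limits. The wrist camera saw only part of the batten in the last picture, so the lengthwise batten figure comes from the side camera at the end and from the top camera just after seating.
- **Forces:** Wrist readings between moves stayed under 7 N.
- **Not measured:** I did not measure the bystanders at the end. I saw no contact with any of them, and those visible in the last picture look unmoved.

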